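# Fit a lamp in the bench reader

## Robot

A 7-joint arm with a two-finger parallel gripper is mounted at the origin on a cart in front of the work surface, level with it; the furniture and walls round the work are solid. World frame = base frame: x ahead of the robot, y to its left, z up, the work surface at z = 0. Lengths are in m, angles in degrees, forces in N, time in s.
With the tool pointing down it reaches from about 0.425 to 0.875 m from the base axis. Payload 4.7 kg.
Tool frame: the origin (TCP) lies on the centre line of the jaws, within the pads' length; the fingertips stand 17 mm ahead of it and the grasp point (between the pads) lies 2 mm behind it; z points along the fingers, y is the line along which they close (so a half turn about z gives the same grasp; the last joint's range is limited). The gripper opens to 87 mm and grips with 3 to 60 N. Pads are 19 mm wide; open, the fingers measure 117 mm over their backs; the gripper's body (75 mm by 190 mm) begins 51 mm behind the grasp point.
Start: joints at [-64.681, 18.392, -4.016, 83.108, 1.295, 78.541, -3.26], TCP at [0.27, 0.591, 0.24] pointing down, gripper open.
Joint ranges: [-163.93, 163.93], [-17.29, 119.83], [-79.2, 71.16], [3.27, 140.29], [-89.18, 269.18], [5.43, 117.66], [-154.24, 154.24]. Speed limits (degrees/s): [147.25, 147.25, 180, 180, 180, 180, 180].

## Interface

Orientations are given as [roll, pitch, yaw] about the fixed x, y, z axes, in that order (R = Rz(yaw) Ry(pitch) Rx(roll)).
In Python, from cell import env, read_camera gives the robot as it stands.
- The arm moves only by the shell command python3 -m jog 'ROWS' [FORCE]. ROWS is JSON, a list of rows, each a list of 5 numbers: the opening, from 0 (shut) to 1 (fully open), then the shift along the tool's x, y, z each as a share of 0.02 m, from -1 to 1, then the turn about the tool's z as a share of 45 degrees, from -1 to 1. In form: [[gripper, x, y, z, yaw], ...]. A call has 1 to 12 rows; each row shifts and turns the commanded pose from where the row before left it, along the tool's axes as they then stand; what a row does not reach is not made up. A row lasts 1/12 s, in which the tool goes at most 41.7 mm and 7.16 degrees, less where a joint would pass 70% of its speed; a pose out of reach is approached as far as the arm can. A call with a number of a shift or a turn outside -1 to 1 is refused whole. A call with a gripper value outside its range is refused whole. The fingers move at their own pace and stop on an object; FORCE is the grip in N (left out, the last holds). Time passes only in rows, so rows that do not move let the fingers close. It gives the time, the measured TCP pose, the force, the opening and the grip force at its end, in the units of the state.
- env.get_obs(): the state, without advancing time (a new reading comes with each control period).
- read_camera(name): name is "side" or "top"; returns a dict with "color" (400x640x3 uint8, red, green, blue), "range_z" (400x640 float32, m along the optical axis (not along the pixel's ray), 0 where there is no reading), "mtx" (3x3 intrinsics, pixels), "k1" (the pictures are not rectified: a ray, as slopes to the right and down, at radius r is drawn at 1 + k1 r^2 times it, then the intrinsics apply), "world_from_camera" (4x4, takes a point from camera to world coordinates). Camera axes: x right, y down, z forward; pixel columns grow to the right and rows downward; lengths in m; the calibration is good to about 2 mm. A picture is of the moment at which its call begins.
- env.sign_off(): hands the job in; it is judged then, once.
The state is a dict: "time_s": time; "qpos": joint angles; "joint_velocities": joint speeds; "effort": joint torques, N m; "tool_pos": TCP position; "tool_rot": TCP orientation; "force": force on the tool from outside, world axes, zero at the start; "wrist_torque": the same for the moment, N m; "grip_width": finger opening in m; "grasp_force": force on a finger pad.
Only numpy, scipy, OpenCV 4.12 (cv2) and the standard library are available. Lean on these libraries where they do the work, as an engineer would, in place of code of your own. Each camera call takes 0.05 s, during which the arm holds its last target. There are 200 camera calls.

## Task

Lever up the snapped-shut amber shield of the bench lamp reader with the blue-handled spatula, its blade in the pry slot under the shield's lower edge, and fold the shield right back. Lay the spatula flat on the worktop, then take the lamp tube from its foam rest and press it down past the sprung jaws until both metal end caps sit fully home in the two brass clips. Do not knock about the dark gel bottle or the small teal-capped bottle standing by.

Things in the scene. Friction and masses are not known exactly. Their poses are not given: they have to be found in the camera images.
- reader: White bench lamp box, fixed, 168 mm wide (y), 170 mm deep (x), 174 mm high; origin at the centre of its underside, x points to its back, z up, its front faces -x. Its upper front is a lamp bay sloping up to the back at 27 degrees from level (front edge of the slope 120 mm up), covered by the amber shield; behind it a flat hood.
- clips (a point): Sloping lamp bay. Origin = centre of a seated lamp; x up the slope (27 deg above level, to the back), y to the reader's left, z square out of the slope. Clear inside: x -46 to +46, y -75 to +75 mm, floor z -23, shield's underside z +15. Brass clips at y +58 and -58 mm, 12 mm wide: seat, fixed prong at +x (to z +12), sprung jaw at -x whose nose overhangs the lamp and yields (10 N for both).
- slot (a point): Middle of the pry slot's mouth at the shield's lower edge: bay (-60, 0, 12.5) mm. The slot is 36 mm wide, 5 mm high (bay z +10 to +15) and runs 14 mm along bay +x under the shield, then opens into the bay, so the blade must enter along the slope. A 2 mm lip of the slot's floor stands out in front.
- hinge (a point): Middle of the shield's hinge axis, at its upper edge: bay coordinates (50, 0, 19) mm; the axis lies along bay y.
- shield_hinge (a joint): Angle of the shield about its hinge in rad: 0 shut flush, 2.6 fully folded back (past upright at about 2.05). Two ball catches hold it shut (about 5 N at the lower edge) and let go at about 0.06; the hinge is stiff, so the shield stays where it is left.
- shield: The shield: amber pane in a grey frame, 106 mm long (up the slope), 148 mm wide, 4 mm thick; origin on the hinge axis; when shut its axes are those of the bay, its top is at its own z = 0 and its lower edge at its own x = -108 mm. It lies flush between the side walls; only the slot gives access to its edge.
- spatula: Loose spatula, 160 mm long, 0.075 kg, lying flat on the worktop. Blue handle 80 x 16 x 13 mm from x = -45 to +35 mm; steel blade 16 mm wide and 2.2 mm thick, to x = +115 mm, its mid-plane at z = 6.5 mm. Origin on the underside of the handle, x along the blade, z up when it lies flat.
- spatula_tip (a point): Middle of the tip of the spatula's blade, at (115, 0, 6.5) mm of the spatula.
- lamp_rest: Grey foam rest for the lamp, fixed, 46 x 110 mm, with two V ribs at y = +40 and -40 mm (each 14 mm wide, up to 32 mm high) that carry the lamp along the rest's y axis, lamp centre 30 mm above the worktop; the base between them is 9 mm high. Origin at the centre of the underside.
- lamp: Loose lamp tube, 136 mm long along its own y axis, 0.04 kg: white glass of 15 mm diameter between two aluminium end caps of 16 mm diameter and 18 mm length (from 50 to 68 mm off the middle). Origin at its centre; both ends are alike.
- gel: Loose dark gel dispenser bottle, 54 x 44 x 156 mm, origin at the centre of its underside; a bystander.
- reagent: Loose small white bottle with a teal cap, 33 mm wide, 64 mm high, origin at the centre of its underside; a bystander.

How it is judged (in metres and radians):
On the way, in this order (a step that is already met when the one before it is completed fails the run):
1. the shield is levered free of its catches with the spatula (more than 0.12 rad open, spatula touching it) (value of joint shield_hinge above 0.12 rad and contact force between spatula and shield above 0.1 N), for 0.05 s.
2. the shield is folded back beyond upright (more than 2.1 rad) (value of joint shield_hinge above 2.1 rad), for 0.2 s.
3. the lamp is seated in both clips (z of lamp in the frame of clips below 0.0025 m and distance between lamp and clips below 0.008 m and angle between the y axis of lamp and the y axis of clips, either way round below 0.06 rad), for 0.2 s.
At the end, for the whole second after the job is handed in: Shield folded back more than 2.1 rad; lamp at rest in both clips: centre within 2.5 mm in depth, 3 mm along the slope, 8 mm overall, axis within 0.06 rad; spatula lying flat (0.15 rad) and at rest, its origin less than 20 mm above the worktop (all of step 3 and value of joint shield_hinge above 2.1 rad and z of lamp in the frame of clips above -0.0025 m and x of lamp in the frame of clips between -0.003 and 0.003 m and linear speed of each of lamp, spatula below 0.02 m/s and height (world z) of spatula below 0.02 m and angle between the z axis of spatula and the z axis of reader, either way round below 0.15 rad); the robot touches nothing.
It fails at once if the gel bottle or the small teal-capped bottle is shifted by more than 30 mm or knocked over (distance of any of gel, reagent from where it was at the start of the episode above 0.03 m or angle between any of gel, reagent's own z axis and vertical above 0.5 rad).
It also fails if it takes over 64 s, if anything falls off the work surface, if the arm or the gripper's body presses on something with over 40 N, if the wrist force passes 120 N, or if a joint passes its speed limit or range.

## Working session

There is one attempt and no reset: what is moved stays moved. The work goes in short steps, Python scripts to look and compute and a shell command to move; the robot and the scene stay as the last step left them, time stands still between calls to the robot, and variables do not carry over. Pictures are saved under pics/ and viewed, at most 10 in all, crops included, and the job is handed in when it is done.

```bash
ls; mkdir -p pics
python3 - <<'E'
from cell import env, read_camera
import cv2,numpy as np
for n in("side","top"):
    c=read_camera(n); np.savez(f"pics/{n}0.npz",**c)
    cv2.imwrite(f"pics/{n}0.png",c["color"][:,:,::-1]); print(n,c["mtx"],c["k1"],c["world_from_camera"])
o=env.get_obs(); print(o)
E
```

```text
pics
side [[454.70434512   0.         313.00870287]
 [  0.         454.70434512 200.72323216]
 [  0.           0.           1.        ]] -0.11288881581070652 [[ 0.92791138 -0.25679662  0.27025169  0.27266663]
 [-0.37253244 -0.61120936  0.69831419 -0.68771806]
 [-0.01414437 -0.7486512  -0.66281319  0.89711427]
 [ 0.          0.          0.          1.        ]]
top [[475.47423368   0.         327.79075497]
 [  0.         475.47423368 209.08315524]
 [  0.           0.           1.        ]] -0.06558309185188774 [[-7.95848501e-03 -9.79076758e-01  2.03335598e-01  3.57895824e-01]
 [-9.99967839e-01  7.99377147e-03 -6.47762676e-04  1.18718658e-01]
 [-9.91208920e-04 -2.03334214e-01 -9.79108888e-01  1.36636375e+00]
 [ 0.00000000e+00  0.00000000e+00  0.00000000e+00  1.00000000e+00]]
{'time_s': 0.1, 'qpos': array([-64.68032309,  18.43406683,  -4.01574677,  83.16742925,
         1.29571585,  78.54085888,  -3.26115035]), 'joint_velocities': array([-0.06439345, -0.11042304,  0.00514555, -0.13808372, -0.0467646 ,
       -0.04012407, -0.03394983]), 'effort': array([-7.00088094e-04, -4.92568016e+01, -4.06004721e-01, -3.13399816e+01,
       -6.40825205e-02,  3.93620844e-02,  7.55958786e-05]), 'tool_pos': array([0.26952606, 0.59097812, 0.23858358]), 'tool_rot': array([-1.79902917e+02,  6.08096354e-03,  1.55489109e+02]), 'force': array([-0.76486425,  0.21506726, -0.03352301]), 'wrist_torque': array([-0.01950112,  0.03160775, -0.00883263]), 'grasp_force': 0.0, 'grip_width': 0.0871779268528848}
```

View pics/side0.png

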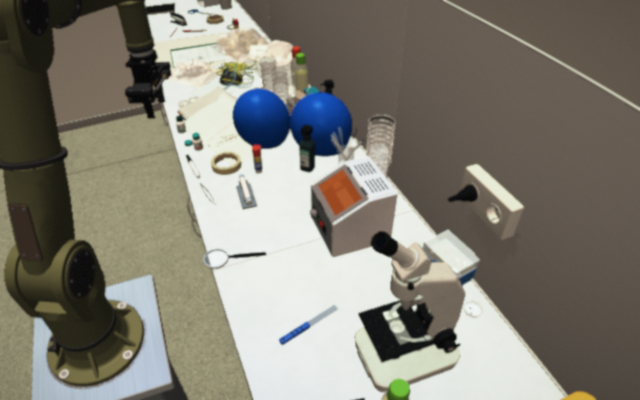

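View pics/top0.png

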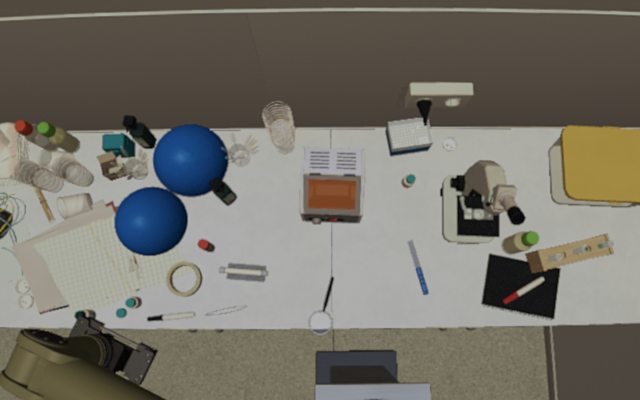

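The side view shows the reader at about (352,210) with its amber pane at (340,190), and the blue spatula at (308,325). In the top view the reader is at (332,190) with its front facing the robot. The spatula handle is at (422,280) and its tip at (409,240), the lamp on its rest at (243,271), the teal bottle at (409,181) and the gel bottle at (223,190).

```bash
cat > h.py <<'E'
import numpy as np,cv2
def dist(c): return np.array([c["k1"],0,0,0,0.])
def rays(c,px):
    # inverse of r_d = r(1+k1 r^2) 
    u=cv2.undistortPointsIter(np.array(px,float).reshape(-1,1,2),c["mtx"],dist(c),None,None,(3,50,1e-10)).reshape(-1,2)
    return np.c_[u,np.ones(len(u))]
def plane(c,px,z):
    T=c["world_from_camera"]; d=rays(c,px)@T[:3,:3].T; o=T[:3,3]
    return o+d*((z-o[2])/d[:,2])[:,None]
def depth(c,px):
    T=c["world_from_camera"]; px=np.array(px).reshape(-1,2); Z=c["range_z"][px[:,1].astype(int),px[:,0].astype(int)]
    k=Z>0; return (rays(c,px)*Z[:,None])[k]@T[:3,:3].T+T[:3,3]
def mask(c,lo,hi,box):
    h=cv2.cvtColor(c["color"],cv2.COLOR_RGB2HSV); m=cv2.inRange(h,np.array(lo),np.array(hi))
    q=np.zeros_like(m); x0,y0,x1,y1=box; q[y0:y1,x0:x1]=m[y0:y1,x0:x1]; return q
def pix(m):
    ys,xs=np.nonzero(m); return np.c_[xs,ys]
E
python3 - <<'E'
import numpy as np,cv2
from h import *
t=dict(np.load("pics/top0.npz")); s=dict(np.load("pics/side0.npz"))
for c,nm,ab,bb in((t,"top",(295,165,370,225),(400,230,435,300)),(s,"side",(300,155,380,225),(270,290,350,350))):
    m=mask(c,(3,130,60),(18,255,255),ab); p=pix(m); P=depth(c,p)
    cen=P.mean(0); U,S,V=np.linalg.svd(P-cen,full_matrices=False); n=V[2]*np.sign(V[2][2])
    r=cv2.minAreaRect(p.astype(np.float32)); print(nm,"amber",len(p),cen,"n",n,"slope",np.degrees(np.arccos(n[2])),"yaw",np.degrees(np.arctan2(-n[1],-n[0])),r, "ranges",P.min(0),P.max(0))
    print(" corners",plane(c,cv2.boxPoints(r),cen[2]).round(4).tolist())
    m=mask(c,(100,120,60),(125,255,255),bb); p=pix(m); r=cv2.minAreaRect(p.astype(np.float32)); W=plane(c,cv2.boxPoints(r),.013)
    print(" blue",len(p),plane(c,[r[0]],.013),W.round(4).tolist(),"depth z",np.median(depth(c,p)[:,2]))
    q=plane(c,p,.013)[:,:2]; U,S,V=np.linalg.svd(q-q.mean(0),full_matrices=False); a=(q-q.mean(0))@V[0]; print(" axis",V[0],q.mean(0),a.min(),a.max())
big=lambda c,x0,y0,x1,y1,f: cv2.resize(c["color"][y0:y1,x0:x1,::-1],None,fx=f,fy=f,interpolation=cv2.INTER_CUBIC)
A=np.hstack([big(t,290,140,370,230,4),big(t,205,230,285,320,4)]); B=np.hstack([big(t,400,230,440,300,3),big(s,225,165,265,235,3),big(s,300,155,400,225,3)]);
B=cv2.copyMakeBorder(B,0,0,0,max(0,A.shape[1]-B.shape[1]),0)[:,:A.shape[1]]
cv2.imwrite("pics/c1.png",np.vstack([A,B])); print(A.shape,B.shape)
E
```

```text
top amber 1307 [0.65158767 0.10749651 0.14825781] n [-0.45959011  0.02063625  0.88789136] slope 27.3905391058337 yaw -2.570934865757511 ((331.354736328125, 198.8415069580078), (46.304080963134766, 38.31163024902344), 2.489553213119507) ranges [0.60109238 0.0460345  0.07367144] [0.68679547 0.17047688 0.17054239]
 corners [[0.5903, 0.1713, 0.1483], [0.6936, 0.167, 0.1483], [0.6871, 0.0443, 0.1483], [0.584, 0.0507, 0.1483]]
 blue 105 [[ 0.43050074 -0.14608736  0.013     ]] [[0.465, -0.1313, 0.013], [0.4681, -0.1427, 0.013], [0.3963, -0.1608, 0.013], [0.3932, -0.1495, 0.013]] depth z 0.011962213083290818
 axis [-0.96843449 -0.24926822] [ 0.43083155 -0.14609777] -0.036798202111975556 0.03713705009974937
side amber 1050 [0.65089798 0.10527452 0.14959699] n [-0.49736813  0.02860933  0.86706773] slope 29.88034188946359 yaw -3.292107852815607 ((331.7307434082031, 196.8461456298828), (34.39141082763672, 47.981563568115234), 56.3099365234375) ranges [0.60177943 0.04452775 0.0465206 ] [0.68731552 0.17070724 0.17035056]
 corners [[0.5594, 0.1275, 0.1496], [0.6974, 0.1881, 0.1496], [0.6925, 0.0633, 0.1496], [0.5641, 0.0145, 0.1496]]
 blue 173 [[ 0.42971799 -0.15111708  0.013     ]] [[0.3922, -0.1543, 0.013], [0.4664, -0.1345, 0.013], [0.468, -0.1479, 0.013], [0.3943, -0.1672, 0.013]] depth z 0.012988819130719143
 axis [-0.96703327 -0.25465007] [ 0.42923892 -0.15137564] -0.03955267771907393 0.03706595604256379
(360, 640, 3) (210, 640, 3)
```

View pics/c1.png

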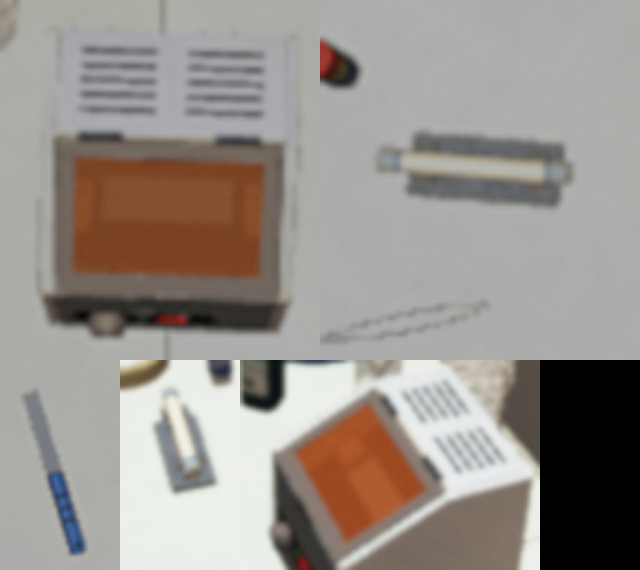

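The enlarged crops show the shield frame flush in the reader (hood edge near row 174, front edge near row 214 in the top view). The lamp ends are near (220,269.5) and (268,273), and the blade runs nearly toward +x.

```bash
cat >> h.py <<'E'
from scipy.spatial.transform import Rotation as Ro
def go(goal,yaw=None):
    from cell import env
    o=env.get_obs(); R=Ro.from_euler("xyz",o["tool_rot"],degrees=True).as_matrix()
    p=o["tool_pos"]; d=np.array(goal)-p
    print("t",round(o["time_s"],2),"pos",p.round(4),"rot",o["tool_rot"].round(1),"F",o["force"].round(1),"w",round(o["grip_width"],4),"gf",round(o["grasp_force"],1))
    print(" tool shift units(20mm)",(R.T@d/.02).round(2), "d",d.round(4))
    if yaw is not None: a=-((yaw-o["tool_rot"][2]+180)%360-180); print(" turn share total",round(a/45,3))
E
python3 - <<'E'
import numpy as np,cv2
from h import *
t=dict(np.load("pics/top0.npz")); s=dict(np.load("pics/side0.npz"))
# shield plane, slope fixed 27
yaw=np.radians(-2.8); n0=np.array([-np.sin(np.radians(27))*np.cos(yaw),-np.sin(np.radians(27))*np.sin(yaw),np.cos(np.radians(27))])
for c,ab in((t,(295,165,370,225)),(s,(300,155,380,225))):
    m=cv2.erode(mask(c,(3,130,60),(18,255,255),ab),np.ones((5,5))); P=depth(c,pix(m)); d=np.median(P@n0); print("plane d",d,P.std(0))
    p=pix(mask(c,(3,130,60),(18,255,255),ab)).astype(float)
    T=c["world_from_camera"];D=rays(c,p)@T[:3,:3].T;o=T[:3,3]; W=o+D*((d-o@n0)/(D@n0))[:,None]
    # rectangle in plane coords
    ex=np.array([np.cos(np.radians(27)),0,np.sin(np.radians(27))]); ex=Ro.from_euler('z',yaw).apply(ex); ey=np.cross(n0,ex)
    q=np.c_[W@ex,W@ey].astype(np.float32); r=cv2.minAreaRect(q-q.mean(0)); 
    lo,hi=np.percentile(q,[1,99],axis=0); cc=(lo+hi)/2; cw=cc[0]*ex+cc[1]*ey+d*n0
    print("size",r[1],r[2],"ext",hi-lo,"centre",cw,W.mean(0))
    b=cw-.055*ex-.0065*n0; print(" slot",b," clips",cw+.005*ex-.019*n0)
print("hood front edge",plane(t,[[308,174.3],[361,176]],.174).round(4).tolist(),"hood back",plane(t,[[304,148],[363,150]],.174).round(4).tolist())
print("front edge",plane(t,[[301.5,213.5],[361.5,216]],.12).round(4).tolist())
P=depth(t,pix(np.pad(np.ones((6,50),np.uint8),((150,0),(308,0))))); print("hood z",np.median(P[:,2]))
L=plane(t,[[220,269.8],[267.5,272.8]],.03); print("lamp",L.round(4),np.linalg.norm(L[0]-L[1]),L.mean(0),np.degrees(np.arctan2(L[0,0]-L[1,0],L[0,1]-L[1,1])))
print("teal",plane(t,[[409,181]],.06),"gel top depth",depth(t,[[223,190],[220,186]]))
go([.43,-.147,.15],-165.5)
E
```

```text
plane d -0.16086995561004153 [0.01687566 0.03203753 0.00879711]
size (0.10420078784227371, 0.12238254398107529) 0.12064845114946365 ext [0.07445312 0.1197935 ] centre [0.65133671 0.10754919 0.14825093] [0.65154824 0.10758317 0.14835773]
 slot [0.60533728 0.10979894 0.11748991]  clips [0.66440195 0.1069102  0.13359176]
plane d -0.1593487284979309 [0.01605607 0.02994023 0.00876092]
size (0.11836325377225876, 0.12301167845726013) 0.4956261217594147 ext [0.07539616 0.12048479] centre [0.65102127 0.10755303 0.14979761] [0.65084288 0.10524867 0.14976418]
 slot [0.60502184 0.10980278 0.11903659]  clips [0.66408651 0.10691404 0.13513844]
hood front edge [[0.6984, 0.1687, 0.174], [0.6927, 0.0309, 0.174]] hood back [[0.7704, 0.1793, 0.174], [0.7636, 0.024, 0.174]]
front edge [[0.6053, 0.1883, 0.12], [0.5971, 0.028, 0.12]]
hood z 0.1722436623472734
lamp [[0.4637 0.422  0.03  ]
 [0.4546 0.2881 0.03  ]] 0.13428171627441024 [0.45916557 0.35503846 0.03      ] 3.8649433609974277
teal [[ 0.70895293 -0.11396356  0.06      ]] gel top depth [[0.66519027 0.39538265 0.14646476]
 [0.67491036 0.40265515 0.15148208]]
t 0.1 pos [0.2695 0.591  0.2386] rot [-179.9    0.   155.5] F [-0.8  0.2 -0. ] w 0.0872 gf 0.0
 tool shift units(20mm) [-22.61 -30.24   4.48] d [ 0.1605 -0.738  -0.0886]
 turn share total -0.867
```

```bash
python3 -m jog '[[0.5,-0.9,-0.4,0,-0.145],[0.5,-0.9,-0.4,0,-0.145],[0.5,-0.9,-0.4,0,-0.145],[0.5,-0.9,-0.4,0,-0.145],[0.5,-0.9,-0.4,0,-0.145],[0.5,-0.9,-0.4,0,-0.142],[0.5,0,-1,0,0],[0.5,0,-1,0,0],[0.5,0,-1,0,0],[0.5,0,-1,0,0],[0.5,0,-1,0,0],[0.5,0,-1,0,0]]' 5; python3 -c "
from h import *
go([.435,-.147,.1],-165.5)"
```

```text
time_s: 1.1
tool_pos: [0.3979, 0.4123, 0.239]
tool_rot: [-180.0, -0.0, -165.5]
force: [-0.1, 0.7, 1.0]
grip_width: 0.0437
grasp_force: 0.0
t 1.1 pos [0.3979 0.4123 0.239 ] rot [-180.    -0.  -165.5] F [-0.1  0.7  1. ] w 0.0437 gf 0.0
 tool shift units(20mm) [  5.2  -27.54   6.97] d [ 0.0371 -0.5593 -0.139 ]
 turn share total 0.0
```

```bash
python3 -m jog '[[0.5,0,-1,0,0],[0.5,0,-1,0,0],[0.5,0,-1,0,0],[0.5,0,-1,0,0],[0.5,0,-1,0,0],[0.5,0,-1,0,0],[0.5,0,-1,0,0],[0.5,0,-1,0,0],[0.5,0,-1,0,0],[0.5,0,-1,0,0],[0.5,0,-1,0,0],[0.5,0,-1,0,0]]' ; python3 -m jog '[[0.5,0.4,-1,0.2,0],[0.5,0.4,-1,0.3,0],[0.5,0.4,-1,0.5,0],[0.5,0.4,-1,0.5,0],[0.5,0.4,-1,0.5,0],[0.5,0.4,-1,0.5,0],[0.5,0.4,-1,0.5,0],[0.5,0.4,-1,0.5,0],[0.5,0.4,-1,0.5,0],[0.5,0.4,-1,0.5,0],[0.5,0.4,-1,0.5,0],[0.5,0.4,-1,0.5,0]]'; python3 -c "
from h import *
go([.437,-.147,.0195],-165.5)"
```

```text
time_s: 2.1
tool_pos: [0.4579, 0.1801, 0.2392]
tool_rot: [-180.0, -0.0, -165.5]
force: [-0.1, 0.2, 0.6]
grip_width: 0.0432
grasp_force: 0.0
time_s: 3.1
tool_pos: [0.4246, -0.0762, 0.1289]
tool_rot: [180.0, -0.0, -165.5]
force: [0.2, 0.0, -0.5]
grip_width: 0.0434
grasp_force: 0.0
t 3.1 pos [ 0.4246 -0.0762  0.1289] rot [ 180.    -0.  -165.5] F [ 0.2  0.  -0.5] w 0.0434 gf 0.0
 tool shift units(20mm) [ 0.29 -3.59  5.47] d [ 0.0124 -0.0708 -0.1094]
 turn share total 0.0
```

```bash
python3 -m jog '[[0.5,0.09,-0.9,0,0],[0.5,0.1,-0.9,0,0],[0.5,0.1,-0.9,0,0],[0.5,0,-0.89,0,0],[0.5,0,0,1,0],[0.5,0,0,1,0],[0.5,0,0,1,0],[0.5,0,0,1,0],[0.5,0,0,1,0],[0.5,0,0,0.3,0],[0.5,0,0,0.1,0],[0.5,0,0,0.07,0]]'; python3 -m jog '[[0,0,0,0,0],[0,0,0,0,0],[0,0,0,0,0],[0,0,0,0,0],[0,0,0,0,0],[0,0,0,0,0]]' 5;  python3 -c "
from h import *
go([.437,-.147,.0195],-165.5)
from cell import read_camera
c=read_camera('top');cv2.imwrite('pics/g1.png',cv2.resize(c['color'][190:350,340:500,::-1],None,fx=3,fy=3))"
```

```text
time_s: 4.1
tool_pos: [0.4377, -0.1463, 0.0203]
tool_rot: [-180.0, -0.0, -165.5]
force: [-0.3, 1.0, 0.1]
grip_width: 0.0434
grasp_force: 0.0
time_s: 4.6
tool_pos: [0.4379, -0.1461, 0.0206]
tool_rot: [180.0, 0.0, -165.5]
force: [-0.6, 0.5, 2.7]
grip_width: 0.0162
grasp_force: 5.0
t 4.6 pos [ 0.4379 -0.1461  0.0206] rot [ 180.     0.  -165.5] F [-0.6  0.5  2.7] w 0.0162 gf 5.0
 tool shift units(20mm) [ 0.06 -0.03  0.05] d [-0.0009 -0.0009 -0.0011]
 turn share total 0.0
```

View pics/g1.png

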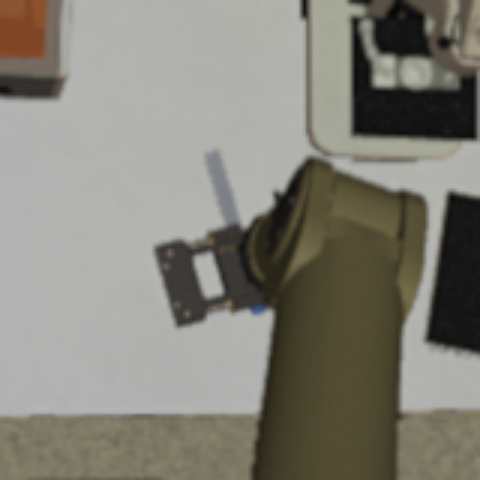

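The fingers are closed on the blue handle and the blade points up-left at (213,155) in the crop. The gripper body's left end is at crop (165,285), and I'll measure it.

Run:
```python
from h import *
from cell import env,read_camera
t=read_camera('top'); o=env.get_obs(); R=Ro.from_euler("xyz",o["tool_rot"],degrees=True).as_matrix()
px=[[340+a/3,190+b/3] for a in range(120,300,3) for b in range(210,340,3)]
P=depth(t,px); L=(P-o["tool_pos"])@R
L=L[(L[:,2]<-.02)]
for lo in np.arange(-.2,-.02,.02):
    q=L[(L[:,2]>=lo)&(L[:,2]<lo+.02)]
    if len(q)>3: print(round(lo,2),len(q),np.percentile(q,[3,97],axis=0).round(3).tolist())
s=read_camera('side'); cv2.imwrite('pics/s1.png',cv2.resize(s['color'][150:350,180:420,::-1],None,fx=3,fy=3))
```

```text
-0.2 43 [[-0.034, 0.015, -0.199], [0.017, 0.037, -0.181]]
-0.18 27 [[-0.033, 0.018, -0.165], [0.021, 0.036, -0.161]]
-0.16 24 [[-0.036, 0.011, -0.16], [0.024, 0.036, -0.15]]
-0.12 6 [[-0.036, 0.044, -0.102], [0.018, 0.093, -0.1]]
-0.1 446 [[-0.034, 0.022, -0.099], [0.034, 0.094, -0.086]]
-0.08 257 [[-0.036, 0.013, -0.079], [0.036, 0.057, -0.064]]
```

View pics/s1.png

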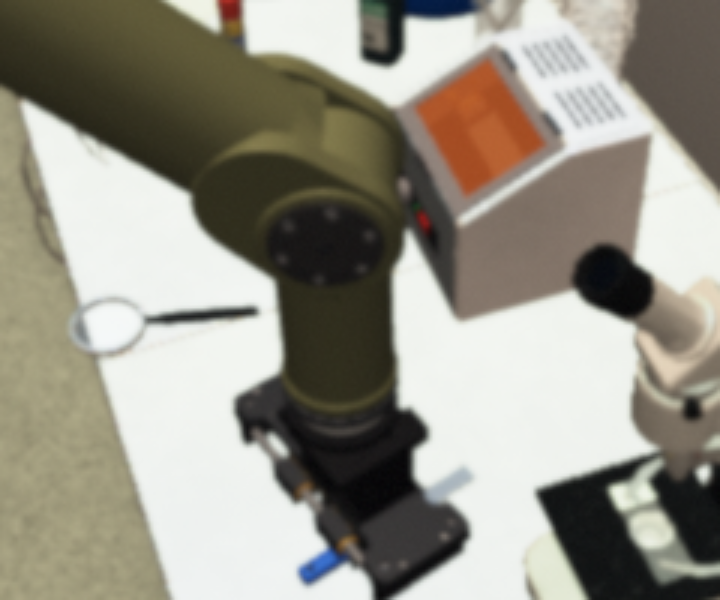

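The side picture shows the hand over the spatula with its wide body along tool y, and the reader front is clear. Now I'll lift, turn and carry the spatula to a point above the slope.

```bash
python3 -m jog '[[0,0,0,0,0],[0,0,0,-0.5,0],[0,0,0,-1,0],[0,0,0,-1,0],[0,0,0,-1,0],[0,0,0,-1,0],[0,0,0,-1,0],[0,0,0,-1,0],[0,0,0,-1,0.128],[0,0,0,-1,0.128],[0,0,0,-0.5,0.128],[0,0,0,0,0]]' 25; python3 -c "
from h import *
go([.525,.114,.195],177.2)"
```

```text
time_s: 5.75
tool_pos: [0.4389, -0.1468, 0.2028]
tool_rot: [-180.0, 0.3, 177.1]
force: [1.0, 0.8, -0.7]
grip_width: 0.0155
grasp_force: 25.0
t 5.75 pos [ 0.4389 -0.1468  0.2028] rot [-180.     0.3  177.1] F [ 1.   0.8 -0.7] w 0.0155 gf 25.0
 tool shift units(20mm) [-3.63 13.24  0.41] d [ 0.0861  0.2608 -0.0078]
 turn share total -0.003
```

```bash
python3 -m jog '[[0,0,0.5,0,0],[0,0,1,0,0],[0,0,1,0,0],[0,-0.4,1,0,0],[0,-0.4,1,0,0],[0,-0.4,1,0,0],[0,-0.4,1,0,0],[0,-0.4,1,0,0],[0,-0.4,1,0,0],[0,-0.4,1,0,0],[0,-0.4,1,0,0],[0,-0.4,1,0,0]]'; python3 -m jog '[[0,-0.2,1,0,0],[0,-0.2,0.7,0,0],[0,0,0,0.4,0],[0,0,0,0,0]]'; python3 -c "
from h import *
go([.525,.114,.172],177.2)
from cell import read_camera
c=read_camera('side');np.savez('pics/s2.npz',**c);cv2.imwrite('pics/s2.png',cv2.resize(c['color'][130:280,180:420,::-1],None,fx=3.3,fy=3.3,interpolation=cv2.INTER_CUBIC))"
```

```text
time_s: 6.75
tool_pos: [0.5196, 0.0817, 0.1983]
tool_rot: [-180.0, -0.2, 177.4]
force: [-0.7, 0.1, -0.5]
grip_width: 0.0155
grasp_force: 25.0
time_s: 7.08
tool_pos: [0.5287, 0.1138, 0.1896]
tool_rot: [-179.9, -0.2, 177.4]
force: [-0.4, -0.8, -0.7]
grip_width: 0.0158
grasp_force: 25.0
t 7.08 pos [0.5287 0.1138 0.1896] rot [-179.9   -0.2  177.4] F [-0.4 -0.8 -0.7] w 0.0158 gf 25.0
 tool shift units(20mm) [0.18 0.01 0.88] d [-0.0037  0.0002 -0.0176]
 turn share total 0.004
```

View pics/s2.png

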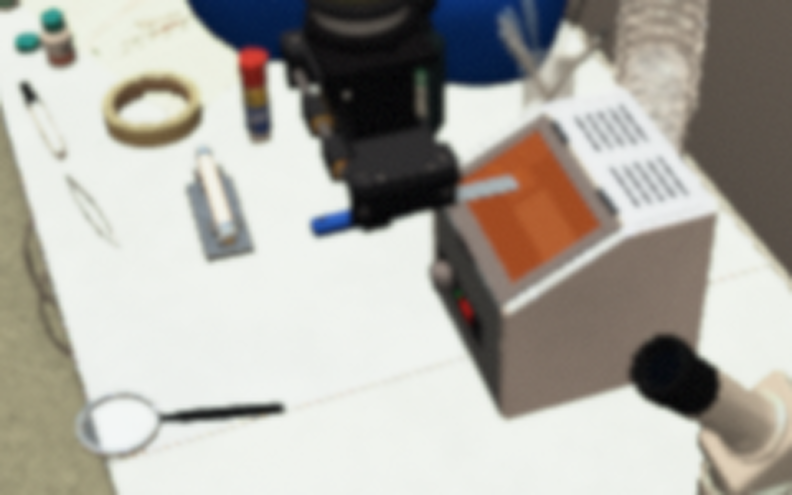

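The blade hangs level over the pane, with its tip at crop (517,183). Next I'll loosen the grip and lower, so the sloping shield swings the blade up to 27 degrees.

```bash
python3 -m jog '[[0,0,0,0.5,0],[0,0,0,0.5,0],[0,0,0,0.3,0],[0,0,0,0.3,0],[0,0,0,0.3,0],[0,0,0,0.3,0],[0,0,0,0.3,0],[0,0,0,0.3,0],[0,0,0,0.3,0],[0,0,0,0.3,0],[0,0,0,0.3,0],[0,0,0,0.3,0]]' 6; python3 -m jog '[[0,0,0,0.1,0],[0,0,0,0,0]]'; python3 -c "
from h import *
go([.525,.114,.102],177.2)
from cell import read_camera
c=read_camera('side');np.savez('pics/s3.npz',**c);cv2.imwrite('pics/s3.png',cv2.resize(c['color'][150:270,250:410,::-1],None,fx=5,fy=5,interpolation=cv2.INTER_CUBIC))"
```

```text
time_s: 8.13
tool_pos: [0.5303, 0.1137, 0.1116]
tool_rot: [180.0, 0.0, 177.2]
force: [-0.6, 0.3, -0.4]
grip_width: 0.0159
grasp_force: 6.0
time_s: 8.3
tool_pos: [0.5297, 0.1136, 0.1093]
tool_rot: [-180.0, -0.1, 177.2]
force: [-0.5, -0.0, 0.2]
grip_width: 0.016
grasp_force: 6.0
t 8.3 pos [0.5297 0.1136 0.1093] rot [-1.800e+02 -1.000e-01  1.772e+02] F [-0.5 -0.   0.2] w 0.016 gf 6.0
 tool shift units(20mm) [0.23 0.01 0.37] d [-0.0047  0.0004 -0.0073]
 turn share total 0.001
```

View pics/s3.png

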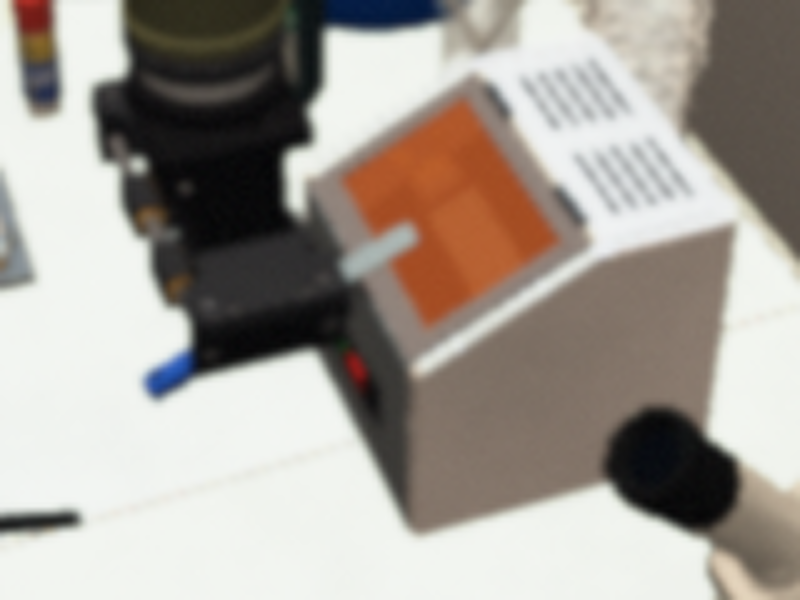

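The blade now lies on the pane nearly parallel to the slope (about 23-24°), with its tip at crop (415,230). I'll lower it a little more and measure the line.

```bash
python3 -m jog '[[0,0,0,0.15,0],[0,0,0,0.15,0],[0,0,0,0.1,0],[0,0,0,0,0]]'
cat >> h.py <<'E'
def vplane(c,px):
    # cast onto vertical plane through the reader centre line (yaw -2.8) ; returns (along e from x=.605, z)
    e=np.array([.9988,-.0488,0]); n=np.array([.0488,.9988,0]); p0=np.array([.605,.1098,0])
    T=c["world_from_camera"]; d=rays(c,px)@T[:3,:3].T; o=T[:3,3]
    W=o+d*(((p0-o)@n)/(d@n))[:,None]; return np.c_[(W-p0)@e,W[:,2]]
E
python3 - <<'E'
from h import *
from cell import read_camera
go([.525,.114,.102],177.2)
c=read_camera('side');np.savez('pics/s4.npz',**c)
old=dict(np.load('pics/side0.npz'))
d=np.abs(c['color'].astype(int)-old['color']).sum(2)
h=cv2.cvtColor(c['color'],cv2.COLOR_RGB2HSV)
m=((d>60)&(h[...,1]<70)&(h[...,2]>110)).astype(np.uint8); m[:, :317]=0; m[:,340:]=0; m[:190]=0; m[215:]=0
n,l,st,_=cv2.connectedComponentsWithStats(m); k=1+st[1:,4].argmax(); print(st[k])
p=pix(l==k); q=vplane(c,p+0.0); U,S,V=np.linalg.svd(q-q.mean(0),full_matrices=False); v=V[0]*np.sign(V[0][0]); a=(q-q.mean(0))@v
print("blade angle",np.degrees(np.arctan2(v[1],v[0])),"mean",q.mean(0),"tip",q.mean(0)+v*a.max(), S)
mb=mask(c,(100,120,50),(125,255,255),(260,200,300,240)); pb=pix(mb); qb=vplane(c,pb+0.0); print("blue",len(pb),qb.mean(0),qb.min(0),qb.max(0))
w=q.mean(0)-qb.mean(0); print("overall angle",np.degrees(np.arctan2(w[1],w[0])))
E
```

```text
time_s: 8.68
tool_pos: [0.5301, 0.1136, 0.1018]
tool_rot: [-180.0, -0.0, 177.2]
force: [-0.9, 0.3, 0.2]
grip_width: 0.016
grasp_force: 6.0
t 8.68 pos [0.5301 0.1136 0.1018] rot [-180.    -0.   177.2] F [-0.9  0.3  0.2] w 0.016 gf 6.0
 tool shift units(20mm) [ 0.26  0.01 -0.01] d [-0.0051  0.0004  0.0002]
 turn share total 0.001
[318 195  14  12  82]
blade angle 29.766877426186426 mean [0.00666822 0.13031732] tip [0.02490271 0.14074632] [0.1014709  0.04954845]
blue 39 [-0.10051076  0.07363293] [-0.11177568  0.06316514] [-0.08927741  0.08447801]
overall angle 27.873288481171354
```

```bash
python3 -m jog '[[0,0,0,0,0],[0,0.05,0,-0.1,0],[0,0.45,0,0.23,0],[0,0.45,0,0.23,0],[0,0.45,0,0.23,0],[0,0.43,0,0.23,0],[0,-0.08,0,0.2,0],[0,-0.09,0,0.23,0],[0,0,0,0,0]]' 20
python3 - <<'E'
from h import *
from cell import read_camera
go([.498,.115,.077],177.2)
c=read_camera('side');np.savez('pics/s5.npz',**c)
old=dict(np.load('pics/side0.npz'))
d=np.abs(c['color'].astype(int)-old['color']).sum(2)
cv2.imwrite('pics/s5.png',cv2.resize(c['color'][170:250,250:360,::-1],None,fx=7,fy=7,interpolation=cv2.INTER_CUBIC))
E
```

```text
time_s: 9.48
tool_pos: [0.4971, 0.1151, 0.0764]
tool_rot: [-180.0, -0.0, 177.2]
force: [0.2, -0.4, -1.3]
grip_width: 0.0153
grasp_force: 20.0
t 9.48 pos [0.4971 0.1151 0.0764] rot [-180.    -0.   177.2] F [ 0.2 -0.4 -1.3] w 0.0153 gf 20.0
 tool shift units(20mm) [-0.04 -0.   -0.03] d [ 0.0009 -0.0001  0.0006]
 turn share total 0.001
```

View pics/s5.png

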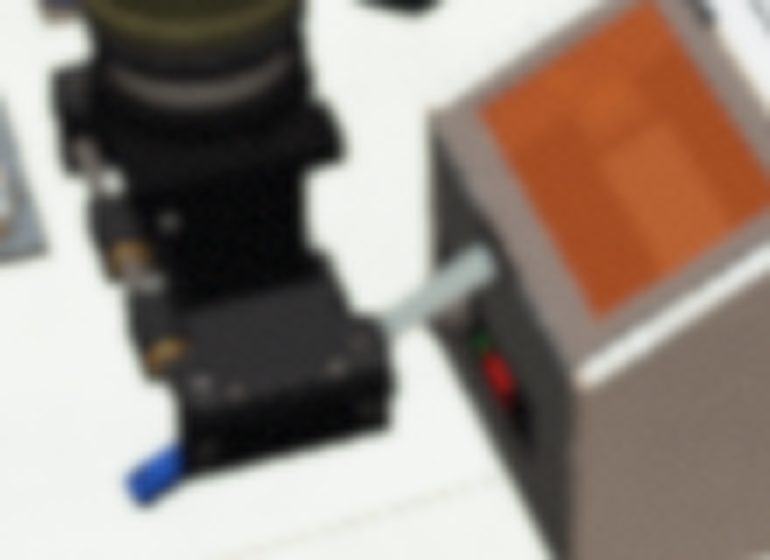

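The blade tip at crop (490,255) stands just in front of the shield's lower edge, parallel to the slope. I'll advance along the slope gently.

```bash
python3 -m jog '[[0,-0.15,0,-0.076,0],[0,-0.15,0,-0.076,0],[0,-0.15,0,-0.076,0],[0,0,0,0,0]]' 12; python3 -c "
from h import *
go([.498,.115,.077],177.2)"
```

```text
time_s: 9.87
tool_pos: [0.5076, 0.1148, 0.0825]
tool_rot: [180.0, 0.1, 177.2]
force: [0.1, 1.4, -0.2]
grip_width: 0.0159
grasp_force: 12.0
t 9.87 pos [0.5076 0.1148 0.0825] rot [1.800e+02 1.000e-01 1.772e+02] F [ 0.1  1.4 -0.2] w 0.0159 gf 12.0
 tool shift units(20mm) [ 0.48 -0.01  0.27] d [-0.0096  0.0002 -0.0055]
 turn share total -0.0
```

```bash
for i in 1 ; do python3 -m jog '[[0,-0.15,0,-0.076,0],[0,-0.15,0,-0.076,0],[0,-0.15,0,-0.076,0],[0,0,0,0,0]]' 12; python3 -m jog '[[0,-0.15,0,-0.076,0],[0,-0.15,0,-0.076,0],[0,-0.15,0,-0.076,0],[0,0,0,0,0]]' 12; done
python3 - <<'E'
from h import *
from cell import read_camera
go([.498,.115,.077],177.2)
c=read_camera('side')
cv2.imwrite('pics/s6.png',cv2.resize(c['color'][170:250,250:360,::-1],None,fx=7,fy=7,interpolation=cv2.INTER_CUBIC))
h=cv2.cvtColor(c['color'],cv2.COLOR_RGB2HSV)
mb=mask(c,(100,120,50),(125,255,255),(255,200,300,250)); qb=vplane(c,pix(mb)+0.0); print("blue",len(qb),qb.mean(0),qb.min(0),qb.max(0))
m=((h[...,1]<40)&(h[...,0]>70)&(h[...,0]<110)&(h[...,2]>110)).astype(np.uint8); m[:190]=0;m[230:]=0;m[:,:300]=0;m[:,345:]=0
n,l,st,_=cv2.connectedComponentsWithStats(m); 
for k in range(1,n):
    if st[k,4]>15:
        q=vplane(c,pix(l==k)+0.); print(st[k],q.mean(0),q.min(0),q.max(0))
E
```

```text
time_s: 10.2
tool_pos: [0.5161, 0.1144, 0.0868]
tool_rot: [180.0, 0.1, 177.2]
force: [0.1, 0.4, -0.8]
grip_width: 0.0158
grasp_force: 12.0
time_s: 10.53
tool_pos: [0.525, 0.1139, 0.0913]
tool_rot: [180.0, 0.1, 177.2]
force: [-0.2, -0.2, -0.7]
grip_width: 0.016
grasp_force: 12.0
t 10.53 pos [0.525  0.1139 0.0913] rot [1.800e+02 1.000e-01 1.772e+02] F [-0.2 -0.2 -0.7] w 0.016 gf 12.0
 tool shift units(20mm) [ 1.35 -0.01  0.71] d [-0.027   0.0011 -0.0143]
 turn share total 0.0
blue 40 [-0.10618227  0.06303759] [-0.11774675  0.05144558] [-0.09511911  0.07476497]
[316 204   5   6  19] [-0.01112885  0.11501647] [-0.01561993  0.10754699] [-0.00469569  0.12392669]
```

```bash
python3 -m jog '[[0,-0.18,0,-0.09,0],[0,-0.18,0,-0.09,0],[0,-0.18,0,-0.09,0],[0,-0.18,0,-0.09,0],[0,-0.18,0,-0.09,0],[0,0,0,0,0]]' 12;  python3 -m jog '[[0,0,0,0.3,0],[0,0,0,0.3,0],[0,0,0,0.3,0],[0,0,0,0,0]]' 12
python3 - <<'E'
from h import *
from cell import read_camera
go([.498,.115,.077],177.2)
c=read_camera('side')
cv2.imwrite('pics/s7.png',cv2.resize(c['color'][150:250,250:390,::-1],None,fx=5.5,fy=5.5,interpolation=cv2.INTER_CUBIC))
mb=mask(c,(100,120,50),(125,255,255),(255,200,310,260)); qb=vplane(c,pix(mb)+0.0); print("blue",len(qb),qb.mean(0),qb.min(0),qb.max(0))
P=depth(c,pix(cv2.erode(mask(c,(3,130,60),(18,255,255),(300,140,390,225)),np.ones((3,3))))); U,S,V=np.linalg.svd(P-P.mean(0),full_matrices=False); n=V[2]*np.sign(V[2][2]); print(P.mean(0),n,np.degrees(np.arccos(n[2])))
E
```

```text
time_s: 11.08
tool_pos: [0.5432, 0.113, 0.1004]
tool_rot: [180.0, 0.1, 177.2]
force: [-0.3, 0.8, -0.9]
grip_width: 0.0161
grasp_force: 12.0
time_s: 11.42
tool_pos: [0.5456, 0.1133, 0.0847]
tool_rot: [179.9, 0.4, 177.2]
force: [1.6, -0.6, 11.9]
grip_width: 0.0159
grasp_force: 12.0
t 11.42 pos [0.5456 0.1133 0.0847] rot [179.9   0.4 177.2] F [ 1.6 -0.6 11.9] w 0.0159 gf 12.0
 tool shift units(20mm) [ 2.38 -0.03  0.37] d [-0.0476  0.0017 -0.0077]
 turn share total 0.0
blue 40 [-0.08458818  0.06339049] [-0.09610537  0.05137173] [-0.07352238  0.07478081]
[0.65056095 0.10510821 0.15046115] [-0.45768507  0.03235423  0.88852551] 27.31145634213607
```

```bash
python3 -m jog '[[0,0,0,0,0],[0,0,0,0,0],[0,0,0,0.25,0],[0,0,0,0.25,0],[0,0,0,0.25,0],[0,0,0,0,0]]' 30
python3 - <<'E'
from h import *
from cell import read_camera
go([.498,.115,.077],177.2)
c=read_camera('side')
cv2.imwrite('pics/s7.png',cv2.resize(c['color'][150:250,250:390,::-1],None,fx=5.5,fy=5.5,interpolation=cv2.INTER_CUBIC))
mb=mask(c,(100,120,50),(125,255,255),(255,200,310,260)); qb=vplane(c,pix(mb)+0.0); print("blue",len(qb),qb.mean(0),qb.min(0),qb.max(0))
P=depth(c,pix(cv2.erode(mask(c,(3,130,60),(18,255,255),(300,140,390,225)),np.ones((3,3))))); U,S,V=np.linalg.svd(P-P.mean(0),full_matrices=False); n=V[2]*np.sign(V[2][2]); print(P.mean(0),n,np.degrees(np.arccos(n[2])))
E
```

```text
time_s: 11.97
tool_pos: [0.5423, 0.1133, 0.0669]
tool_rot: [180.0, 0.0, 177.2]
force: [-0.5, -0.4, 2.7]
grip_width: 0.0159
grasp_force: 30.0
t 11.97 pos [0.5423 0.1133 0.0669] rot [180.    0.  177.2] F [-0.5 -0.4  2.7] w 0.0159 gf 30.0
 tool shift units(20mm) [ 2.22 -0.02 -0.51] d [-0.0443  0.0017  0.0101]
 turn share total 0.001
blue 32 [-0.08522341  0.04190982] [-0.09461813  0.03104094] [-0.07714992  0.05406025]
[0.64849859 0.10525876 0.15474882] [-0.36734022  0.01919703  0.92988851] 21.582557871396574
```

View pics/s7.png

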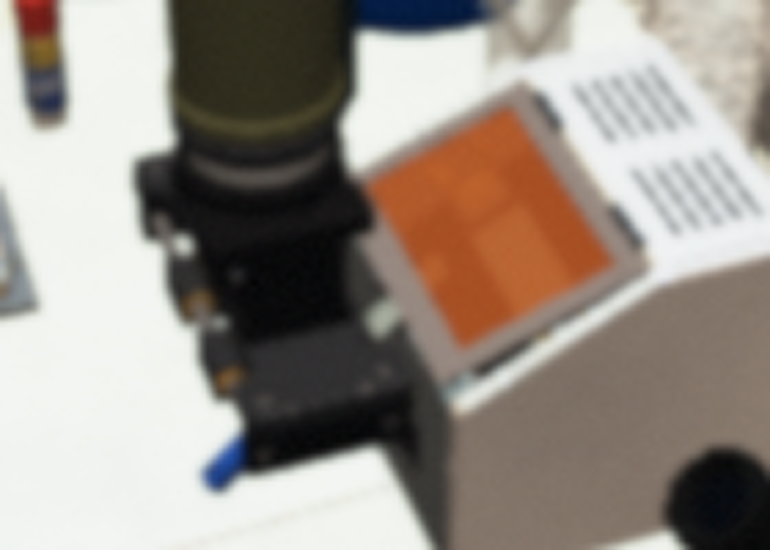

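The shield is free of its catches and about 0.1 rad open. Its lower edge now stands proud at crop (450,375). I'll carry on prying, forward and down.

```bash
python3 -m jog '[[0,-0.1,0,0.12,0],[0,-0.1,0,0.12,0],[0,-0.12,0,0.12,0],[0,-0.12,0,0.08,0],[0,0,0,0,0]]' 30
cat > ang.py <<'E'
from h import *
from cell import read_camera
go([.498,.115,.077],177.2)
c=read_camera('side'); cv2.imwrite('pics/last.png',c['color'][:,:,::-1])
P=depth(c,pix(cv2.erode(mask(c,(3,110,50),(20,255,255),(300,60,440,225)),np.ones((3,3)))))
if len(P)>30:
    for i in range(3):
        m=np.median(P,0) if i==0 else P.mean(0); U,S,V=np.linalg.svd(P-m,full_matrices=False); n=V[2]; r=np.abs((P-m)@n); P=P[r<max(.004,np.median(r)*3)]
    n=n*np.sign(n[2]) ; print(len(P),P.mean(0).round(4),n.round(3),"theta",np.radians(27-np.degrees(np.arctan2(-n[0],n[2]))).round(3))
E
python3 ang.py
```

```text
time_s: 12.43
tool_pos: [0.5509, 0.1127, 0.0575]
tool_rot: [-180.0, -0.0, 177.2]
force: [-0.9, 0.4, 2.5]
grip_width: 0.0156
grasp_force: 30.0
t 12.43 pos [0.5509 0.1127 0.0575] rot [-180.    -0.   177.2] F [-0.9  0.4  2.5] w 0.0156 gf 30.0
 tool shift units(20mm) [ 2.65 -0.01 -0.97] d [-0.0529  0.0023  0.0195]
 turn share total 0.001
889 [0.6482 0.1059 0.1557] [-0.353  0.02   0.935] theta 0.11
```

```bash
python3 -m jog '[[0,0,0,0,0],[0,0,0,0,0],[0,-0.12,0,-0.12,0],[0,-0.12,0,-0.15,0],[0,-0.12,0,-0.15,0],[0,-0.1,0,-0.15,0],[0,0,0,0,0]]' 60; python3 ang.py
```

```text
time_s: 13.07
tool_pos: [0.5572, 0.1119, 0.0682]
tool_rot: [-179.9, -0.4, 177.3]
force: [-8.0, -0.7, -2.3]
grip_width: 0.0159
grasp_force: 63.9
t 13.07 pos [0.5572 0.1119 0.0682] rot [-179.9   -0.4  177.3] F [-8.  -0.7 -2.3] w 0.0159 gf 63.9
 tool shift units(20mm) [ 2.96  0.01 -0.42] d [-0.0592  0.0031  0.0088]
 turn share total 0.002
822 [0.6485 0.1041 0.1606] [-0.267  0.017  0.963] theta 0.2
```

```bash
python3 -m jog '[[0,0,0,-0.3,0],[0,0,0,-0.4,0],[0,0,0,-0.4,0],[0,0,0,-0.4,0],[0,0,0,-0.4,0],[0,0,0,0,0]]'; python3 ang.py
```

```text
time_s: 13.62
tool_pos: [0.5567, 0.1122, 0.1075]
tool_rot: [-179.9, -0.4, 177.3]
force: [-14.1, -2.1, 2.5]
grip_width: 0.0157
grasp_force: 60.0
t 13.62 pos [0.5567 0.1122 0.1075] rot [-179.9   -0.4  177.3] F [-14.1  -2.1   2.5] w 0.0157 gf 60.0
 tool shift units(20mm) [2.93 0.   1.54] d [-0.0587  0.0028 -0.0305]
 turn share total 0.003
653 [0.648  0.1035 0.1872] [ 0.269 -0.011  0.963] theta 0.744
```

```bash
python3 -m jog '[[0,0.15,0,-0.4,0],[0,0.1,0,-0.4,0],[0,0,0,-0.4,0],[0,0,0,-0.4,0],[0,0,0,0,0]]'; python3 ang.py
```

```text
time_s: 14.08
tool_pos: [0.5572, 0.1126, 0.1425]
tool_rot: [179.9, 0.3, 177.2]
force: [0.6, 0.7, -0.5]
grip_width: 0.0151
grasp_force: 60.0
t 14.08 pos [0.5572 0.1126 0.1425] rot [179.9   0.3 177.2] F [ 0.6  0.7 -0.5] w 0.0151 gf 60.0
 tool shift units(20mm) [ 2.98 -0.03  3.26] d [-0.0592  0.0024 -0.0655]
 turn share total -0.0
294 [0.6564 0.1057 0.2075] [ 0.639 -0.027  0.768] theta 1.165
```

```bash
python3 -m jog '[[0,-0.2,0,-0.4,0],[0,-0.4,0,-0.3,0],[0,-0.5,0,-0.2,0],[0,-0.5,0,-0.1,0],[0,-0.5,0,0,0],[0,-0.5,0,0,0],[0,0,0,0,0]]'; python3 ang.py
```

```text
time_s: 14.72
tool_pos: [0.6089, 0.1095, 0.1593]
tool_rot: [-180.0, 0.1, 177.2]
force: [-0.2, -0.6, -1.6]
grip_width: 0.0151
grasp_force: 60.0
t 14.72 pos [0.6089 0.1095 0.1593] rot [-1.800e+02  1.000e-01  1.772e+02] F [-0.2 -0.6 -1.6] w 0.0151 gf 60.0
 tool shift units(20mm) [5.56 0.   4.11] d [-0.1109  0.0055 -0.0823]
 turn share total -0.0
111 [0.6863 0.0914 0.2249] [ 0.991 -0.041  0.128] theta 1.914
```

```bash
python3 -m jog '[[0,0,0,-0.6,0],[0,0,0,-0.7,0],[0,-0.4,0,-0.2,0],[0,-0.5,0,0,0],[0,-0.5,0,0,0],[0,-0.5,0,0,0],[0,-0.5,0,0,0],[0,0,0,0,0]]'; python3 ang.py
```

```text
time_s: 15.43
tool_pos: [0.6566, 0.1073, 0.1896]
tool_rot: [-180.0, 0.1, 177.2]
force: [0.3, -0.0, 0.3]
grip_width: 0.0152
grasp_force: 60.0
t 15.43 pos [0.6566 0.1073 0.1896] rot [-1.800e+02  1.000e-01  1.772e+02] F [ 0.3 -0.   0.3] w 0.0152 gf 60.0
 tool shift units(20mm) [7.95 0.   5.62] d [-0.1586  0.0077 -0.1126]
 turn share total -0.0
132 [0.7187 0.0839 0.237 ] [-0.923  0.038  0.383] theta -0.706
```

```bash
python3 -m jog '[[0,-0.5,0,0,0],[0,-0.5,0,0,0],[0,-0.2,0,0,0],[0,0,0,0,0]]'; python3 ang.py
```

```text
time_s: 15.82
tool_pos: [0.679, 0.1064, 0.1897]
tool_rot: [180.0, 0.0, 177.2]
force: [-1.1, -0.2, 2.1]
grip_width: 0.0153
grasp_force: 60.0
t 15.82 pos [0.679  0.1064 0.1897] rot [180.    0.  177.2] F [-1.1 -0.2  2.1] w 0.0153 gf 60.0
 tool shift units(20mm) [ 9.06 -0.01  5.64] d [-0.181   0.0086 -0.1127]
 turn share total 0.0
47 [0.713  0.0623 0.2084] [-0.844  0.029  0.536] theta -0.534
```

```bash
python3 -m jog '[[0,0.5,0,-0.1,0],[0,1,0,-0.1,0],[0,1,0,0,0],[0,1,0,0,0],[0,1,0,0,0],[0,1,0,0,0],[0,1,0,0,0],[0,1,0,0,0],[0,1,0,0,0],[0,1,-0.5,0,0],[0,0.5,-1,0,0],[0,0,-1,0,0]]'; python3 -m jog '[[0,0,-1,0,0],[0,0,-1,0,0],[0,0,-1,0,0],[0,0,-1,0,0],[0,0,-1,0,0],[0,0,-1,0.5,0],[0,0,0,1,0],[0,0,0,1,0],[0,0,0,1,0],[0,0,0,1,0],[0,0,0,0.8,0],[0,0,0,0,0]]'; python3 ang.py
```

```text
time_s: 16.87
tool_pos: [0.4739, 0.0668, 0.1934]
tool_rot: [179.9, -0.1, 177.4]
force: [0.8, -0.7, -0.9]
grip_width: 0.0154
grasp_force: 60.0
time_s: 17.87
tool_pos: [0.4678, -0.0534, 0.0846]
tool_rot: [-180.0, -0.3, 177.2]
force: [-0.8, 0.0, -0.9]
grip_width: 0.0155
grasp_force: 60.0
t 17.87 pos [ 0.4678 -0.0534  0.0846] rot [-180.    -0.3  177.2] F [-0.8  0.  -0.9] w 0.0155 gf 60.0
 tool shift units(20mm) [-1.11  8.48  0.37] d [ 0.0302  0.1684 -0.0076]
 turn share total 0.001
804 [0.7222 0.1028 0.2209] [-0.847  0.033  0.531] theta -0.54
```

```bash
python3 -m jog '[[0,0,0,0.4,0],[0,0,0,0.3,0],[0,0,0,0.3,0],[0,0,0,0.3,0],[0,0,0,0.3,0],[0,0,0,0.3,0],[0,0,0,0.3,0],[0,0,0,0.3,0],[0,0,0,0.3,0],[0,0,0,0.2,0],[0,0,0,0.15,0],[0,0,0,0,0]]' 5
python3 - <<'E'
from h import *
from cell import read_camera
go([.4678,-.0534,.021],177.2)
c=read_camera('side'); P=depth(c,pix(mask(c,(100,120,50),(125,255,255),(200,200,340,330)))); print(len(P),P.min(0),P.max(0))
E
```

```text
time_s: 18.92
tool_pos: [0.4695, -0.0536, 0.0233]
tool_rot: [-180.0, -0.2, 177.2]
force: [0.2, -0.1, -0.8]
grip_width: 0.016
grasp_force: 5.0
t 18.92 pos [ 0.4695 -0.0536  0.0233] rot [-180.    -0.2  177.2] F [ 0.2 -0.1 -0.8] w 0.016 gf 5.0
 tool shift units(20mm) [0.09 0.01 0.12] d [-0.0017  0.0002 -0.0023]
 turn share total 0.001
40 [ 0.42896055 -0.12817434  0.01080665] [ 0.44797484 -0.04815706  0.11988841]
```

Release, rise, and check that the spatula lies flat; also measure clip and lamp geometry.

```bash
python3 -m jog '[[0.15,0,0,0,0],[0.35,0,0,0,0],[0.5,0,0,0,0],[0.5,0,0,0,0],[0.5,0,0,-0.5,0],[0.5,0,0,-1,0],[0.5,0,0,-1,0],[0.5,0,1,-1,0],[0.5,0,1,-1,0],[0.5,0,1,-1,0],[0.5,0,1,-1,0],[0.5,0,1,0,0]]'
python3 - <<'E'
from h import *
from cell import read_camera
go([.459,.355,.15],93.)
s=read_camera('side');t=read_camera('top'); np.savez('pics/t8.npz',**t);np.savez('pics/s8.npz',**s)
for c,b in((s,(200,200,360,340)),(t,(360,220,420,320))):
    p=pix(mask(c,(100,120,50),(125,255,255),b)); P=depth(c,p); q=plane(c,p,.013); print(len(p),np.median(P,0),P.min(0),P.max(0),q.min(0),q.max(0))
a=cv2.resize(s['color'][150:240,290:390,::-1],None,fx=4,fy=4,interpolation=cv2.INTER_CUBIC)
b=cv2.resize(t['color'][140:230,290:390,::-1],None,fx=4,fy=4,interpolation=cv2.INTER_CUBIC)
cv2.imwrite('pics/v10.png',np.hstack([a,b]))
E
```

```text
time_s: 19.97
tool_pos: [0.4784, 0.0474, 0.1596]
tool_rot: [179.9, 0.5, 177.2]
force: [1.5, -0.0, -0.0]
grip_width: 0.0434
grasp_force: 0.0
t 19.97 pos [0.4784 0.0474 0.1596] rot [179.9   0.5 177.2] F [ 1.5 -0.  -0. ] w 0.0434 gf 0.0
 tool shift units(20mm) [ 1.72 15.31  0.51] d [-0.0194  0.3076 -0.0096]
 turn share total 1.871
147 [ 0.47043092 -0.05859579  0.01237763] [ 0.43319687 -0.06570772  0.00801257] [ 0.50890542 -0.04945469  0.01644482] [ 0.4333664 -0.0666414  0.013    ] [ 0.50887967 -0.05117363  0.013     ]Traceback (most recent call last):
  File "<stdin>", line 6, in <module>
  File "h.py", line 12, in depth
    k=Z>0; return (rays(c,px)*Z[:,None])[k]@T[:3,:3].T+T[:3,3]
                   ~~~~^^^^^^
  File "h.py", line 5, in rays
    u=cv2.undistortPointsIter(np.array(px,float).reshape(-1,1,2),c["mtx"],dist(c),None,None,(3,50,1e-10)).reshape(-1,2)
      ~~~~~~~~~~~~~~~~~~~~~~~^^^^^^^^^^^^^^^^^^^^^^^^^^^^^^^^^^^^^^^^^^^^^^^^^^^^^^^^^^^^^^^^^^^^^^^^^^^^
cv2.error: OpenCV(4.12.0) /io/opencv/modules/calib3d/src/undistort.dispatch.cpp:347: error: (-215:Assertion failed) CV_IS_MAT(_src) && CV_IS_MAT(_dst) && (_src->rows == 1 || _src->cols == 1) && (_dst->rows == 1 || _dst->cols == 1) && _src->cols + _src->rows - 1 == _dst->rows + _dst->cols - 1 && (CV_MAT_TYPE(_src->type) == CV_32FC2 || CV_MAT_TYPE(_src->type) == CV_64FC2) && (CV_MAT_TYPE(_dst->type) == CV_32FC2 || CV_MAT_TYPE(_dst->type) == CV_64FC2) in function 'cvUndistortPointsInternal'
```

Run:
```python
from h import *
s=dict(np.load('pics/s8.npz')); t=dict(np.load('pics/t8.npz'))
R=Ro.from_euler("xyz",[179.9,.5,177.2],degrees=True).as_matrix(); p0=np.array([.4784,.0474,.1596])
g=np.stack(np.meshgrid(np.arange(640),np.arange(400)),-1).reshape(-1,2)
L=(depth(s,g)-p0)@R
L=L[(np.abs(L[:,0])<.045)&(np.abs(L[:,1])<.11)&(L[:,2]>-.13)&(L[:,2]<.02)]
for lo in np.arange(-.1,.1,.02):
    q=L[(L[:,1]>=lo)&(L[:,1]<lo+.02)]
    if len(q)>3: print(round(lo,2),len(q),"x",np.percentile(q[:,0],[2,98]).round(3),"z",np.percentile(q[:,2],[1,50,99]).round(3))
# brass clips
for c,b in((s,(290,150,400,240)),(t,(290,150,380,230))):
    h=cv2.cvtColor(c['color'],cv2.COLOR_RGB2HSV)
    m=mask(c,(15,70,90),(32,255,255),b); n,l,st,ce=cv2.connectedComponentsWithStats(m)
    for k in range(1,n):
        if st[k,4]>5:
            P=depth(c,pix(l==k)); print(st[k],np.median(P,0).round(4),P.min(0).round(4),P.max(0).round(4))
a=cv2.resize(s['color'][150:240,290:390,::-1],None,fx=4,fy=4,interpolation=cv2.INTER_CUBIC)
b=cv2.resize(t['color'][140:230,290:390,::-1],None,fx=4,fy=4,interpolation=cv2.INTER_CUBIC)
cv2.imwrite('pics/v10.png',np.hstack([a,b]))
```

```text
-0.1 620 x [-0.036  0.036] z [-0.099 -0.088 -0.055]
-0.08 198 x [-0.033  0.036] z [-0.098 -0.096 -0.092]
-0.06 405 x [-0.032  0.037] z [-0.13  -0.105 -0.061]
-0.04 111 x [-0.036  0.037] z [-0.128 -0.077  0.016]
-0.02 47 x [-0.018  0.032] z [-0.128 -0.09  -0.068]
0.0 27 x [0.025 0.032] z [-0.092 -0.071 -0.069]
0.02 71 x [0.021 0.037] z [-0.083 -0.074 -0.057]
0.04 30 x [0.024 0.037] z [-0.084 -0.077 -0.062]
0.06 85 x [0.022 0.037] z [-0.098 -0.076 -0.056]
0.08 29 x [0.023 0.037] z [-0.098 -0.096 -0.066]
[326 174  16  14 108] [0.6673 0.168  0.1288] [0.6459 0.158  0.1041] [0.6886 0.185  0.1537]
[355 202   2   4   7] [0.6838 0.0729 0.1239] [0.6645 0.0415 0.1209] [0.6873 0.0801 0.1534]
[343 208   7   4  22] [0.6474 0.05   0.1397] [0.6375 0.0436 0.105 ] [0.6565 0.0906 0.1455]
[307 185   7  13  66] [0.6671 0.1653 0.1259] [0.6441 0.1576 0.1034] [0.6843 0.1741 0.1504]
[350 186   7  14  77] [0.6625 0.0499 0.1285] [0.6389 0.0406 0.1043] [0.6819 0.0572 0.1552]
[352 223  27   7 117] [0.496  0.048  0.5427] [0.4918 0.0304 0.5376] [0.5041 0.0759 0.5474]
[342 227   8   3  20] [0.4944 0.0866 0.5437] [0.4921 0.0814 0.54  ] [0.497  0.0936 0.5479]
```

View pics/v10.png

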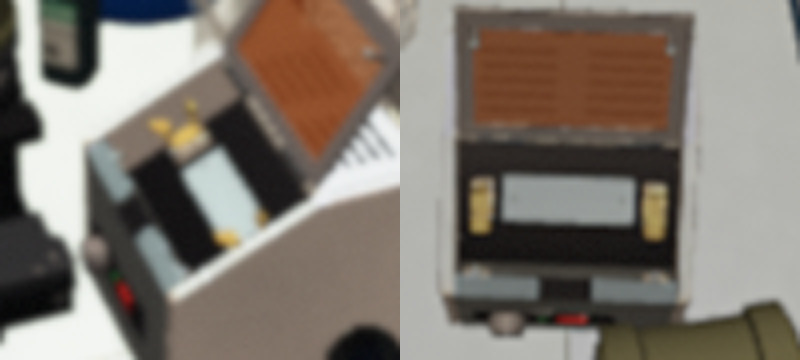

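The shield is fully folded back, and the view shows the brass clips at top-crop (482,205) and (655,210). With the hand's 190 mm body along x it would foul the folded shield, so gripping the lamp across and lowering it can't work. Instead I'll carry the lamp on the spatula blade, resting against the handle's step, and press it home with the fingers.

Run:
```python
from h import *
s=dict(np.load('pics/s8.npz'))
p=pix(mask(s,(100,120,50),(125,255,255),(200,200,360,340))); q=plane(s,p,.009)[:,:2]
U,S,V=np.linalg.svd(q-q.mean(0),full_matrices=False); v=V[0]*np.sign(V[0][0]); a=(q-q.mean(0))@v; print("yaw",np.degrees(np.arctan2(v[1],v[0])),q.mean(0),a.min(),a.max())
o=q.mean(0)+v*((a.min()+a.max())/2+.005); g=o-.022*v; print("origin",o,"grip",g)
go([g[0],g[1],.0195],np.degrees(np.arctan2(v[1],v[0]))+180)
```

```text
yaw -2.754685044548548 [ 0.47125704 -0.05593903] -0.037215177507177614 0.03867022354110559
origin [ 0.47697794 -0.0562143 ] grip [ 0.45500336 -0.05515698]
t 20.07 pos [0.4765 0.05   0.1565] rot [179.9   0.2 177.5] F [0.1 0.4 0.1] w 0.0438 gf 0.0
 tool shift units(20mm) [ 0.87 -5.32  6.84] d [-0.0215 -0.1052 -0.137 ]
 turn share total 0.006
```

```bash
python3 -m jog '[[0.5,0.17,-1,0,0],[0.5,0.17,-1,0,0],[0.5,0.17,-1,0.4,0],[0.5,0.17,-1,1,0],[0.5,0.19,-1,1,0],[0.5,0,-0.32,1,0],[0.5,0,0,1,0],[0.5,0,0,1,0],[0.5,0,0,1,0],[0.5,0,0,0.3,0],[0.5,0,0,0.14,0],[0.5,0,0,0,0]]' ; python3 -m jog '[[0,0,0,0,0],[0,0,0,0,0],[0,0,0,0,0],[0,0,0,0,0],[0,0,0,0,0]]' 25; python3 -m jog '[[0,0,0,-0.4,0],[0,0,0,-1,0],[0,0,0,-1,0],[0,0,0,-1,0],[0,0,0,-1,0],[0,0,0,-1,0],[0,0,0,-1,0],[0,0,1,0,0],[0,0,1,0,0],[0,0,1,0,0],[0,0,1,0,0],[0,0,1,0,0]]'; python3 -c "
from h import *
go([.475,.116,.133],177.2)"
```

```text
time_s: 21.07
tool_pos: [0.4524, -0.06, 0.018]
tool_rot: [-180.0, -0.1, 177.2]
force: [-0.2, -0.4, -0.4]
grip_width: 0.0437
grasp_force: 0.0
time_s: 21.48
tool_pos: [0.4535, -0.059, 0.018]
tool_rot: [180.0, 0.0, 177.2]
force: [0.3, 0.6, 0.1]
grip_width: 0.0177
grasp_force: 0.3
time_s: 22.48
tool_pos: [0.4578, 0.0413, 0.1462]
tool_rot: [-180.0, 0.0, 177.2]
force: [0.1, 0.1, -0.7]
grip_width: 0.0158
grasp_force: 24.9
t 22.48 pos [0.4578 0.0413 0.1462] rot [-180.     0.   177.2] F [ 0.1  0.1 -0.7] w 0.0158 gf 24.9
 tool shift units(20mm) [-0.67  3.77  0.66] d [ 0.0172  0.0747 -0.0132]
 turn share total -0.0
```

```bash
python3 -m jog '[[0,-0.2,1,0,0],[0,-0.3,1,0,0],[0,-0.2,1,0,0],[0,0,0.77,0,0],[0,0,0,0,0]]'
cat > blade.py <<'E'
from h import *
from cell import read_camera
go([.475,.116,.133],177.2)
c=read_camera('side');np.savez('pics/b.npz',**c)
h=cv2.cvtColor(c['color'],cv2.COLOR_RGB2HSV)
o=np.load('pics/s8.npz')['color']; d=np.abs(c['color'].astype(int)-o).sum(2)
m=((d>40)&(h[...,1]<60)&(h[...,2]>90)&(h[...,2]<215)).astype(np.uint8)
import sys
x0,y0,x1,y1=map(int,sys.argv[1:5]); k=np.zeros_like(m);k[y0:y1,x0:x1]=m[y0:y1,x0:x1]
n,l,st,_=cv2.connectedComponentsWithStats(k)
j=1+st[1:,4].argmax(); P=pix(l==j); print(st[j])
q=vplane(c,P+0.)
for i in range(3):
    mu=q.mean(0);U,S,V=np.linalg.svd(q-mu,full_matrices=False);v=V[0]*np.sign(V[0][0]); r=np.abs((q-mu)@V[1]); q=q[r<.008]
a=(q-mu)@v; print("angle",np.degrees(np.arctan2(v[1],v[0])),"tip",mu+v*a.max(),"back",mu+v*a.min(),len(q))
E
python3 blade.py 285 165 345 235
```

```text
time_s: 22.9
tool_pos: [0.4755, 0.1189, 0.146]
tool_rot: [179.9, 0.0, 177.5]
force: [-0.8, 0.8, -0.6]
grip_width: 0.0157
grasp_force: 24.9
t 22.9 pos [0.4755 0.1189 0.146 ] rot [179.9   0.  177.5] F [-0.8  0.8 -0.6] w 0.0157 gf 24.9
 tool shift units(20mm) [ 0.02 -0.15  0.65] d [-0.0005 -0.0029 -0.013 ]
 turn share total 0.007
[285 196  41  19 183]
angle 3.8595785542081797 tip [0.00862984 0.13869163] back [-0.07180988  0.13326481] 129
```

```bash
cat > blade2.py <<'E'
from h import *
from cell import env,read_camera
o=env.get_obs(); R=Ro.from_euler("xyz",o["tool_rot"],degrees=True).as_matrix(); p0=o["tool_pos"]
g=np.stack(np.meshgrid(np.arange(640),np.arange(400)),-1).reshape(-1,2)
for n in("side","top"):
    c=read_camera(n); h=cv2.cvtColor(c['color'],cv2.COLOR_RGB2HSV).reshape(-1,3)
    k=c["range_z"].reshape(-1)>0; L=(depth(c,g)-p0)@R; hh=h[k]
    # tool frame: spatula runs toward -x ; z down
    s=(L[:,0]<-.04)&(L[:,0]>-.15)&(np.abs(L[:,1])<.012)&(L[:,2]>-.03)&(L[:,2]<.035)
    q=L[s]; 
    if len(q)<10: print(n,"few",len(q)); continue
    f=np.polyfit(q[:,0],q[:,2],1)
    for i in range(4):
        r=np.abs(q[:,2]-np.polyval(f,q[:,0])); u=r<max(.003,1.5*np.median(r)); f=np.polyfit(q[u,0],q[u,2],1)
    print(n,u.sum(),len(q),"tip-up deg",np.degrees(np.arctan(f[0])).round(2),"z at -.06",np.polyval(f,-.06).round(4),"at -.13",np.polyval(f,-.13).round(4),"xmin",np.percentile(q[u,0],1).round(4),"ymean",np.median(q[u,1]).round(4),"rms",np.std(q[u,2]-np.polyval(f,q[u,0])).round(4))
E
python3 blade2.py
```

```text
side 130 175 tip-up deg -1.13 z at -.06 0.0103 at -.13 0.0117 xmin -0.1374 ymean -0.002 rms 0.0013
top 62 87 tip-up deg -29.16 z at -.06 -0.0202 at -.13 0.0189 xmin -0.1429 ymean -0.0001 rms 0.0035
```

```bash
python3 -m jog '[[0,0,0,0.25,0],[0,0,0,0.25,0],[0,0,0,0.2,0],[0,0,0,0.2,0],[0,0,0,0.2,0],[0,0,0,0.15,0],[0,0,0,0,0]]' 6; python3 -c "
from h import *
go([.475,.116,.120],177.2)"; python3 blade2.py
```

```text
time_s: 23.63
tool_pos: [0.4752, 0.115, 0.1198]
tool_rot: [-180.0, -0.1, 177.2]
force: [-0.1, -0.9, -0.4]
grip_width: 0.0158
grasp_force: 6.0
t 23.63 pos [0.4752 0.115  0.1198] rot [-1.800e+02 -1.000e-01  1.772e+02] F [-0.1 -0.9 -0.4] w 0.0158 gf 6.0
 tool shift units(20mm) [ 0.01  0.05 -0.01] d [-0.0002  0.001   0.0002]
 turn share total 0.0
side 144 182 tip-up deg 4.21 z at -.06 0.0038 at -.13 -0.0014 xmin -0.1429 ymean -0.0023 rms 0.0013
top 81 115 tip-up deg -0.54 z at -.06 0.0004 at -.13 0.0011 xmin -0.1424 ymean -0.0 rms 0.0017
```

```bash
python3 -m jog '[[0,0,0,0,0],[0,0,0,0,0],[0,0.2,0,-0.3,0],[0,0.3,0,-0.3,0]]' 40
python3 - <<'E'
from h import *
t=dict(np.load('pics/top0.npz')); s=dict(np.load('pics/side0.npz'))
C=t['color'].astype(float)
for f,(a,b) in (("lampaxis",((212,269.2),(276,273.4))),):
    N=129; xs=np.linspace(a[0],b[0],N);ys=np.linspace(a[1],b[1],N)
    pr=cv2.remap(t['color'],xs.astype(np.float32)[None],ys.astype(np.float32)[None],cv2.INTER_LINEAR)[0]
    print([ (round(x,1),int(p[0]),int(p[2])) for x,p in zip(xs,pr)][8:36:1]); print([ (round(x,1),int(p[0]),int(p[2])) for x,p in zip(xs,pr)][100:124])
# lamp column profile at middle
for u in (236,244,252):
    print(u,[(v,int(C[v,u,0]),int(C[v,u,2])) for v in range(258,285)])
E
```

```text
time_s: 24.07
tool_pos: [0.4654, 0.1157, 0.133]
tool_rot: [-180.0, -0.0, 177.2]
force: [-0.7, 0.7, -0.3]
grip_width: 0.0152
grasp_force: 40.0
[(np.float64(216.0), 171, 171), (np.float64(216.5), 171, 170), (np.float64(217.0), 171, 169), (np.float64(217.5), 167, 163), (np.float64(218.0), 164, 158), (np.float64(218.5), 156, 151), (np.float64(219.0), 148, 144), (np.float64(219.5), 145, 146), (np.float64(220.0), 142, 147), (np.float64(220.5), 143, 149), (np.float64(221.0), 144, 151), (np.float64(221.5), 144, 152), (np.float64(222.0), 144, 152), (np.float64(222.5), 138, 151), (np.float64(223.0), 133, 150), (np.float64(223.5), 133, 151), (np.float64(224.0), 134, 152), (np.float64(224.5), 149, 157), (np.float64(225.0), 165, 162), (np.float64(225.5), 173, 167), (np.float64(226.0), 180, 172), (np.float64(226.5), 181, 172), (np.float64(227.0), 181, 173), (np.float64(227.5), 181, 173), (np.float64(228.0), 180, 173), (np.float64(228.5), 180, 173), (np.float64(229.0), 180, 173), (np.float64(229.5), 180, 173)]
[(np.float64(262.0), 127, 147), (np.float64(262.5), 134, 149), (np.float64(263.0), 141, 1
[... 1336 characters left out ...]
158), (271, 180, 175), (272, 180, 170), (273, 168, 147), (274, 136, 120), (275, 107, 110), (276, 105, 112), (277, 102, 109), (278, 99, 104), (279, 112, 112), (280, 148, 146), (281, 169, 168), (282, 174, 173), (283, 173, 173), (284, 173, 172)]
252 [(258, 173, 173), (259, 173, 172), (260, 173, 172), (261, 173, 172), (262, 173, 172), (263, 170, 169), (264, 148, 144), (265, 114, 113), (266, 100, 106), (267, 98, 106), (268, 98, 102), (269, 120, 108), (270, 160, 139), (271, 179, 167), (272, 182, 175), (273, 178, 164), (274, 152, 132), (275, 115, 108), (276, 98, 103), (277, 97, 103), (278, 97, 103), (279, 98, 103), (280, 120, 118), (281, 157, 155), (282, 173, 172), (283, 173, 172), (284, 172, 171)]
```

Run:
```python
from h import *
t=dict(np.load('pics/top0.npz'))
L=plane(t,[[243.4,271.4]],.03)[0]; print(L)
a=np.radians(-3.9); e=np.array([np.cos(a),np.sin(a),0])
# blade line in tool frame y offset about -0.001 -> ignore
st=L-e*(.137+.015); go([st[0],st[1],.06],176.1)
```

```text
[0.45891204 0.3558584  0.03      ]
t 24.07 pos [0.4654 0.1157 0.133 ] rot [-180.    -0.   177.2] F [-0.7  0.7 -0.3] w 0.0152 gf 40.0
 tool shift units(20mm) [ 8.51 12.13  3.65] d [-0.1582  0.2505 -0.073 ]
 turn share total 0.025
```

```bash
python3 -m jog '[[0,0.5,0.8,0,0],[0,0.75,1,0,0],[0,0.75,1,0,0],[0,0.75,1,0,0],[0,0.75,1,0,0],[0,0.75,1,0.3,0],[0,0.75,1,0.5,0],[0,0.75,1,0.6,0],[0,0.75,1,0.6,0],[0,0.75,1,0.6,0],[0,0.75,1,0.5,0],[0,0.6,1,0.5,0.025]]' 40;  python3 -m jog '[[0,0,0.3,0,0],[0,0,0,0,0]]'; python3 blade2.py; python3 -c "
from h import *
go([.3073,.3662,.0195],176.1)"
```

```text
time_s: 25.07
tool_pos: [0.3038, 0.3608, 0.061]
tool_rot: [180.0, 0.0, 176.1]
force: [0.4, 0.7, -1.3]
grip_width: 0.0155
grasp_force: 40.0
time_s: 25.23
tool_pos: [0.3046, 0.3675, 0.0611]
tool_rot: [180.0, 0.0, 176.3]
force: [-0.4, 0.0, -0.3]
grip_width: 0.0157
grasp_force: 40.0
side 109 141 tip-up deg 4.09 z at -.06 0.0037 at -.13 -0.0014 xmin -0.1366 ymean -0.0029 rms 0.0013
top 154 228 tip-up deg 2.51 z at -.06 0.0048 at -.13 0.0017 xmin -0.1397 ymean -0.0023 rms 0.0017
t 25.33 pos [0.3064 0.3654 0.0614] rot [1.800e+02 1.000e-01 1.761e+02] F [ 0.1 -0.2 -0.7] w 0.0155 gf 40.0
 tool shift units(20mm) [-0.04  0.04  2.09] d [ 0.0009  0.0008 -0.0419]
 turn share total -0.0
```

```bash
python3 -m jog '[[0,0,0.12,0.5,0],[0,0,0,0.5,0],[0,0,0,0.5,0],[0,0,0,0.4,0],[0,0,0,0.15,0],[0,0,0,0,0]]' 30;  python3 -m jog '[[0,-0.3,0,-0.018,0],[0,-0.4,0,-0.024,0],[0,-0.4,0,-0.024,0],[0,-0.4,0,-0.024,0],[0,-0.4,0,-0.024,0],[0,-0.4,0,-0.024,0],[0,-0.4,0,-0.024,0],[0,-0.4,0,-0.024,0],[0,0,0,0,0]]'
python3 - <<'E'
from h import *
from cell import read_camera
go([.3942,.36,.025],176.1)
s=read_camera('side'); d=np.abs(s['color'].astype(int)-np.load('pics/side0.npz')['color']).sum(2)
# lamp glass still there? depth of bright pixels in lamp region
P=depth(s,[[x,y] for x in range(232,260) for y in range(172,215)]); P=P[(P[:,2]>.028)&(P[:,2]<.06)&(P[:,1]>.25)&(P[:,1]<.45)&(P[:,0]>.44)]; print(len(P),np.median(P,0),P.min(0),P.max(0))
E
```

```text
time_s: 25.83
tool_pos: [0.3058, 0.3673, 0.0189]
tool_rot: [-179.9, -0.1, 176.1]
force: [0.3, -1.8, 1.5]
grip_width: 0.0156
grasp_force: 30.0
time_s: 26.58
tool_pos: [0.3435, 0.3666, 0.0217]
tool_rot: [-179.3, -2.3, 176.7]
force: [-55.2, -0.4, 35.9]
grip_width: 0.0154
grasp_force: 56.7
t 26.58 pos [0.3435 0.3666 0.0217] rot [-179.3   -2.3  176.7] F [-55.2  -0.4  35.9] w 0.0154 gf 56.7
 tool shift units(20mm) [-2.54 -0.19 -0.26] d [ 0.0507 -0.0066  0.0033]
 turn share total 0.012
206 [0.46949549 0.34902995 0.04442577] [0.44123784 0.28618999 0.02809107] [0.48423002 0.41813777 0.05097709]
```

```bash
python3 -m jog '[[0,0.5,0,0,0],[0,0.5,0,0,0],[0,0.5,0,0,0],[0,0.5,0,0,0],[0,0.5,0,0,0],[0,0.5,0,0,0],[0,0,0,0,0]]'
cat > lamp.py <<'E'
from h import *
from cell import read_camera
g=np.stack(np.meshgrid(np.arange(200,300),np.arange(150,300)),-1).reshape(-1,2)
for n in("side","top"):
    c=read_camera(n); P=depth(c,g); P=P[(P[:,2]>.027)&(P[:,2]<.09)&(P[:,1]>.27)&(P[:,1]<.44)&(P[:,0]>.43)&(P[:,0]<.52)]
    for lo in np.arange(.27,.44,.02):
        q=P[(P[:,1]>=lo)&(P[:,1]<lo+.02)]
        if len(q)>2: print(n,round(lo,2),len(q),"x",np.median(q[:,0]).round(4),"z med/max",np.median(q[:,2]).round(4),np.percentile(q[:,2],95).round(4))
E
python3 lamp.py; python3 blade2.py;python3 -c "
from h import *
go([.3073,.3662,.0195],176.1)"
```

```text
time_s: 27.22
tool_pos: [0.3063, 0.368, 0.0232]
tool_rot: [-180.0, -0.0, 176.2]
force: [-0.9, -0.3, -0.7]
grip_width: 0.0158
grasp_force: 29.8
side 0.29 8 x 0.4549 z med/max 0.0304 0.0326
side 0.31 12 x 0.4549 z med/max 0.0301 0.0332
side 0.33 3 x 0.4358 z med/max 0.0555 0.0563
side 0.35 7 x 0.4325 z med/max 0.0525 0.054
side 0.37 8 x 0.4687 z med/max 0.0289 0.0317
side 0.39 8 x 0.4643 z med/max 0.0298 0.0314
top 0.29 6 x 0.4682 z med/max 0.0294 0.0303
top 0.31 19 x 0.4515 z med/max 0.0288 0.0338
top 0.35 17 x 0.4338 z med/max 0.0506 0.0547
top 0.37 7 x 0.4743 z med/max 0.0302 0.0315
top 0.39 15 x 0.4548 z med/max 0.0282 0.0307
side 188 315 tip-up deg 3.43 z at -.06 0.023 at -.13 0.0188 xmin -0.1476 ymean -0.0005 rms 0.003
top 220 328 tip-up deg -17.72 z at -.06 -0.0113 at -.13 0.011 xmin -0.1487 ymean -0.0042 rms 0.0119
t 27.42 pos [0.3088 0.368  0.0236] rot [180.   0. 176.] F [ 0.7 -0.1 -0.8] w 0.0158 gf 29.8
 tool shift units(20mm) [ 0.07 -0.1   0.2 ] d [-0.0015 -0.0018 -0.0041]
 turn share total -0.001
```

Run:
```python
from h import *
from cell import read_camera
g=np.stack(np.meshgrid(np.arange(640),np.arange(400)),-1).reshape(-1,2)
for n in("side","top"):
    c=read_camera(n); np.savez(f'pics/{n}9.npz',**c); o=dict(np.load(f'pics/{n}0.npz'))
    d=np.abs(c['color'].astype(int)-o['color']).sum(2)>45
    z=(c['range_z']>0)&(o['range_z']>0)&(np.abs(c['range_z']-o['range_z'])>.006)
    m=((d|z)*255).astype(np.uint8); 
    cc=g[m.reshape(-1)>0]; k=c['range_z'][cc[:,1],cc[:,0]]>0; cc=cc[k]; P=depth(c,cc)
    s=(P[:,2]<.07)&(P[:,2]>-.02)&(P[:,0]>.3)&(P[:,0]<.85)&(P[:,1]>-.05)&(P[:,1]<.6)
    M=np.zeros((400,640),np.uint8); M[cc[s][:,1],cc[s][:,0]]=1
    nn,l,st,ce=cv2.connectedComponentsWithStats(M)
    for j in range(1,nn):
        if st[j,4]>=12:
            q=depth(c,pix(l==j)); print(n,st[j],np.median(q,0).round(3),q.min(0).round(3),q.max(0).round(3), np.median(c['color'][l==j],0))
```

```text
side [282 147   6   7  15] [0.646 0.535 0.002] [ 0.632  0.521 -0.003] [0.658 0.554 0.006] [240. 243. 238.]
side [290 147   9   7  16] [ 0.679  0.526 -0.001] [ 0.668  0.498 -0.004] [0.69  0.549 0.005] [239. 242. 237.]
side [328 152   7   7  13] [0.774 0.434 0.005] [ 0.767  0.414 -0.002] [0.781 0.443 0.037] [162. 172. 171.]
side [242 155   7   6  12] [0.508 0.547 0.002] [ 0.501  0.531 -0.003] [0.52  0.566 0.007] [239. 242. 231.]
side [259 156   6   5  12] [0.54  0.449 0.051] [ 0.532  0.441 -0.001] [0.568 0.525 0.068] [178.5 176.  161. ]
side [210 159   7   4  12] [0.405 0.548 0.02 ] [ 0.397  0.539 -0.003] [0.414 0.586 0.029] [150.5 137.5 103. ]
side [219 158   6   7  16] [0.432 0.555 0.002] [ 0.422  0.54  -0.002] [0.442 0.571 0.006] [235. 238. 231.]
side [199 160   8  28  46] [0.359 0.536 0.002] [ 0.352  0.446 -0.005] [0.372 0.6   0.006] [209.  214.5 206. ]
side [281 167  20  35 203] [0.598 0.339 0.013] [ 0.586  0.267 -0.003] [0.632 0.445 0.02 ] [238. 237. 229.]
side [253 169  10   8  14] [0.525 0.443 0.007] [ 0.507  0.432 -0.   ] [0.539 0.454 0.016] [184.5 186.5 176.5]
side [235 172  
[... 471 characters left out ...]
.273 -0.008] [0.618 0.419 0.022] [171. 166. 156.]
top [377 235   6   6  15] [ 0.557 -0.03   0.001] [ 0.548 -0.039 -0.009] [ 0.565 -0.025  0.006] [176. 176. 173.]
top [240 240  10   8  18] [0.54  0.364 0.001] [ 0.532  0.348 -0.012] [0.553 0.372 0.008] [178. 178. 177.]
top [315 263   6   8  12] [ 0.474  0.149 -0.   ] [ 0.464  0.142 -0.008] [0.484 0.156 0.006] [175.  175.5 172.5]
top [216 266  54  12 338] [0.461 0.364 0.007] [ 0.445  0.287 -0.009] [0.478 0.442 0.034] [106. 109. 110.]
top [289 269   9   6  12] [ 0.458  0.217 -0.003] [ 0.453  0.208 -0.006] [0.468 0.231 0.008] [177. 177. 175.]
top [234 278  15  37 243] [0.391 0.359 0.036] [ 0.341  0.345 -0.008] [0.439 0.386 0.056] [126. 130. 132.]
```

```bash
python3 -m jog '[[0,0,0,-0.5,0],[0,0,0.6,0,0],[0,-0.4,0.6,0,0],[0,-0.6,0.52,0,0],[0,0,0,0.2,0],[0,0,0,0,0]]' 30; python3 -m jog '[[0,0,0,0.1,0],[0,0,0,0.1,0],[0,0,0,0.1,0],[0,0,0,0.1,0],[0,0,0,0,0],[0.15,0,0,0,0],[0.4,0,0,0,0],[0.4,0,0,0,0],[0.4,0,0,-0.6,0],[0.4,0,0,-1,0],[0.4,0,0,-1,0],[0.4,0,0,-1,0]]' 5
cat > prop.py <<'E'
from h import *
from cell import read_camera
g=np.stack(np.meshgrid(np.arange(640),np.arange(400)),-1).reshape(-1,2)
for n in("side","top"):
    c=read_camera(n); np.savez(f'pics/{n}p.npz',**c)
    m=mask(c,(100,120,50),(125,255,255),(150,150,320,330)); m=(m>0)
    ys,xs=np.nonzero(m); px=np.c_[xs,ys]; 
    if len(px)==0: print(n,'no blue'); continue
    P=depth(c,px); P=P[(P[:,0]>.25)&(P[:,0]<.5)&(P[:,1]>.33)&(P[:,1]<.48)&(P[:,2]<.08)]
    if len(P)<5: print(n,'blue few',len(P)); continue
    f=np.polyfit(P[:,0],P[:,2],1); h=np.polyfit(P[:,0],P[:,1],1); print(n,"blue",len(P),P.min(0).round(4),P.max(0).round(4),np.median(P,0).round(4),"tilt",np.degrees(np.arctan(f[0])).round(1),"yaw",np.degrees(np.arctan(h[0])).round(1))
    Q=depth(c,g); Q=Q[(Q[:,0]>.38)&(Q[:,0]<.5)&(np.abs(Q[:,1]-np.polyval(h,Q[:,0]))<.009)&(Q[:,2]>.012)&(Q[:,2]<.06)]
    for lo in np.arange(.38,.5,.01):
        q=Q[(Q[:,0]>=lo)&(Q[:,0]<lo+.01)]
        if len(q): print("  ",round(lo,2),len(q),np.median(q[:,1:],0).round(4))
E
python3 prop.py; python3 -c "
from h import *
go([.60,.346,.06],86.)"
```

```text
time_s: 28.02
tool_pos: [0.3304, 0.4016, 0.0291]
tool_rot: [-180.0, -0.0, 176.1]
force: [-1.1, 0.2, -1.2]
grip_width: 0.0157
grasp_force: 29.8
time_s: 29.02
tool_pos: [0.3302, 0.4011, 0.0951]
tool_rot: [180.0, 0.0, 176.1]
force: [0.4, 1.0, -0.2]
grip_width: 0.0345
grasp_force: 0.0
side blue 74 [0.3121 0.3866 0.0112] [0.3812 0.4029 0.0284] [0.3459 0.393  0.02  ] tilt 10.4 yaw -4.8
   0.38 11 [0.3896 0.0254]
   0.39 11 [0.3905 0.0262]
   0.4 9 [0.391  0.0272]
   0.41 10 [0.3884 0.0298]
   0.42 9 [0.389  0.0297]
   0.43 9 [0.3875 0.0315]
   0.44 14 [0.3886 0.033 ]
   0.45 23 [0.3863 0.0252]
   0.46 17 [0.3875 0.0217]
   0.47 7 [0.3867 0.0285]
top blue 23 [0.369  0.3892 0.0176] [0.3828 0.4001 0.0275] [0.3746 0.3948 0.0241] tilt 4.5 yaw -4.4
   0.38 23 [0.3953 0.0223]
   0.39 22 [0.3938 0.0236]
   0.4 16 [0.393  0.0247]
   0.41 23 [0.392  0.0247]
   0.42 24 [0.3919 0.0271]
   0.43 15 [0.391  0.0295]
   0.44 22 [0.3895 0.0296]
   0.45 23 [0.3888 0.033 ]
   0.46 18 [0.3886 0.0314]
   0.47 14 [0.389  0.0275]
t 29.12 pos [0.332  0.4034 0.0979] rot [179.6   0.3 176.1] F [ 0.2  0.2 -0.5] w 0.0349 gf 0.0
 tool shift units(20mm) [-13.56  -1.97   1.94] d [ 0.268  -0.0574 -0.0379]
 turn share total 2.002
```

Run:
```python
from h import *
from cell import env
print("q",env.get_obs()["qpos"].round(1))
for n,b in(("top",(215,205,285,235)),("side",(270,160,310,210))):
    c=dict(np.load(f'pics/{n}p.npz')); o=dict(np.load(f'pics/{n}0.npz'))
    d=(np.abs(c['color'].astype(int)-o['color']).sum(2)>30).astype(np.uint8); k=np.zeros_like(d); x0,y0,x1,y1=b; k[y0:y1,x0:x1]=d[y0:y1,x0:x1]
    nn,l,st,_=cv2.connectedComponentsWithStats(k); j=1+st[1:,4].argmax(); print(n,st[j]); p=pix(l==j)
    r=cv2.minAreaRect(p.astype(np.float32)); q=plane(c,p+0.,.008)[:,:2]; U,S,V=np.linalg.svd(q-q.mean(0),full_matrices=False); v=V[0]*np.sign(V[0][1]); a=(q-q.mean(0))@v
    ctr=q.mean(0)+v*(a.min()+a.max())/2; print(ctr,q.mean(0),a.max()-a.min(),"axis yaw off",np.degrees(np.arctan2(-v[0],v[1])))
```

```text
q [-50.8   9.6  -2.8 111.    0.6  59.   32.2]
top [257 213  17   7  56]
[0.61722065 0.30023558] [0.61861959 0.29202508] 0.04776631578769634 axis yaw off 9.66943077506231
side [298 187  10  12  56]
[0.61909729 0.29760064] [0.61927993 0.29077284] 0.05597861388843143 axis yaw off 1.5322262389364207
```

```bash
cat > fl.py <<'E'
from h import *
from cell import read_camera
g=np.stack(np.meshgrid(np.arange(200,360),np.arange(120,260)),-1).reshape(-1,2)
for n in("top","side"):
    c=read_camera(n); o=dict(np.load(f'pics/{n}0.npz'))
    d=np.abs(c['color'].astype(int)-o['color']).sum(2)>24
    k=(c['range_z'][g[:,1],g[:,0]]>0); gg=g[k]; P=depth(c,gg)
    s=(P[:,2]>.006)&(P[:,2]<.022)&(P[:,0]>.5)&(P[:,0]<.7)&(P[:,1]>.22)&(P[:,1]<.5)&d[gg[:,1],gg[:,0]]
    q=P[s]; 
    if len(q)<10: print(n,len(q)); continue
    m=np.median(q,0); q=q[np.abs(q[:,0]-m[0])<.03]; f=np.polyfit(q[:,1],q[:,0],1)
    for i in range(3): r=np.abs(q[:,0]-np.polyval(f,q[:,1])); q=q[r<.012]; f=np.polyfit(q[:,1],q[:,0],1)
    lo,hi=np.percentile(q[:,1],[2,98]); yc=(lo+hi)/2; print(n,len(q),"y",lo.round(4),hi.round(4),"ctr",np.polyval(f,yc).round(4),yc.round(4),"deg",np.degrees(np.arctan(f[0])).round(2),"z",np.percentile(q[:,2],[10,90]).round(4))
E
python3 fl.py
```

```text
top 165 y 0.2798 0.4107 ctr 0.6207 0.3453 deg 4.45 z [0.0088 0.0167]
side 67 y 0.2751 0.4088 ctr 0.622 0.3419 deg 3.12 z [0.0088 0.0172]
```

```bash
python3 -m jog '[[0.5,-0.5,0.05,0,0.154],[0.5,-0.98,0.2,0,0.154],[0.5,-0.95,0.31,0,0.154],[0.5,-0.9,0.42,0,0.154],[0.5,-0.85,0.53,0,0.154],[0.5,-0.78,0.63,0,0.154],[0.5,-0.69,0.72,0,0.154],[0.5,-0.6,0.8,0,0.154],[0.5,-0.52,0.86,0,0.154],[0.5,-0.4,0.91,0,0.154],[0.5,-0.29,0.96,0,0.154],[0.5,-0.2,0.98,0,0.154]]' 20; python3 -m jog '[[0.5,-1,1,0,0.154],[0.5,-1,0.7,0,0],[0.5,-1,0,0,0],[0.5,0,0,0,0]]'; python3 fl.py; python3 -c "
from h import *
go([.635,.325,.019],86.)"
```

```text
time_s: 30.22
tool_pos: [0.5602, 0.4013, 0.0917]
tool_rot: [-179.9, 0.1, 92.6]
force: [0.5, 0.6, -0.4]
grip_width: 0.0437
grasp_force: 0.0
time_s: 30.55
tool_pos: [0.5938, 0.3346, 0.0916]
tool_rot: [-179.9, 0.4, 85.6]
force: [0.4, -0.5, -1.2]
grip_width: 0.044
grasp_force: 0.0
top 64 y 0.2771 0.3305 ctr 0.6181 0.3038 deg 0.98 z [0.0075 0.0168]
side 73 y 0.2758 0.4128 ctr 0.6222 0.3443 deg 3.37 z [0.0094 0.0173]
t 30.65 pos [0.592  0.3405 0.0921] rot [-1.799e+02  1.000e-01  8.590e+01] F [-0.1  1.5 -0.3] w 0.0432 gf 0.0
 tool shift units(20mm) [-0.61  2.21  3.65] d [ 0.043  -0.0155 -0.0731]
 turn share total -0.003
```

```bash
python3 -m jog '[[0.5,-0.26,0.75,0,0],[0.5,-0.26,0.74,0.4,0],[0.5,0,0,1,0],[0.5,0,0,1,0],[0.5,0,0,0.8,0],[0.5,0,0,0.3,0],[0.5,0,0,0.13,0],[0,0,0,0,0],[0,0,0,0,0],[0,0,0,0,0],[0,0,0,0,0],[0,0,0,0,0]]' 20; python3 -c "
from h import *
go([.392,.393,.06],86.)"
```

```text
time_s: 31.65
tool_pos: [0.6218, 0.3299, 0.0218]
tool_rot: [179.9, -0.1, 86.0]
force: [-0.8, 0.2, -0.2]
grip_width: 0.0177
grasp_force: 0.0
t 31.65 pos [0.6218 0.3299 0.0218] rot [ 1.799e+02 -1.000e-01  8.600e+01] F [-0.8  0.2 -0.2] w 0.0177 gf 0.0
 tool shift units(20mm) [  2.35 -11.68  -1.92] d [-0.2298  0.0631  0.0382]
 turn share total 0.0
```

```bash
python3 -m jog '[[0,0,0,0,0],[0,0,0,-0.5,0],[0,0,0,-1,0],[0,0,-0.3,-1,0],[0,0.15,-0.9,-1,0],[0,0.16,-1,-0.4,0],[0,0.16,-1,0,0],[0,0.16,-1,0,0],[0,0.16,-1,0,0],[0,0.16,-1,0,0],[0,0.16,-1,0,0],[0,0.16,-1,0,0]]' 20; python3 -m jog '[[0,0.16,-1,0,0],[0,0.16,-1,0,0],[0,0.16,-1,0,0],[0,0,-0.5,0,0],[0,0,0,0,0]]'; python3 -c "
from h import *
go([.391,.378,.048],86.)"
```

```text
time_s: 32.65
tool_pos: [0.4586, 0.3664, 0.0997]
tool_rot: [180.0, -0.0, 86.0]
force: [-0.2, -0.6, -0.2]
grip_width: 0.0145
grasp_force: 20.0
time_s: 33.07
tool_pos: [0.388, 0.3816, 0.0993]
tool_rot: [-179.9, -0.0, 86.2]
force: [-1.1, -0.5, -0.6]
grip_width: 0.0144
grasp_force: 20.0
t 33.07 pos [0.388  0.3816 0.0993] rot [-179.9   -0.    86.2] F [-1.1 -0.5 -0.6] w 0.0144 gf 20.0
 tool shift units(20mm) [-0.17  0.16  2.56] d [ 0.003  -0.0036 -0.0513]
 turn share total 0.005
```

```bash
cat > held.py <<'E'
from h import *
from cell import env,read_camera
o=env.get_obs(); R=Ro.from_euler("xyz",o["tool_rot"],degrees=True).as_matrix(); p0=o["tool_pos"]
g=np.stack(np.meshgrid(np.arange(150,400),np.arange(100,320)),-1).reshape(-1,2)
for n in("side","top"):
    c=read_camera(n); L=(depth(c,g)-p0)@R
    q=L[(np.abs(L[:,1])<.011)&(L[:,2]>-.01)&(L[:,2]<.04)&(np.abs(L[:,0])<.11)]
    for lo in np.arange(-.1,.1,.01):
        w=q[(q[:,0]>=lo)&(q[:,0]<lo+.01)]
        if len(w): print(n,round(lo,2),len(w),"z",np.percentile(w[:,2],[10,50]).round(4))
    print(n,"x ext",np.percentile(q[:,0],[1,99]))
E
python3 held.py
```

```text
side -0.06 15 z [0.0055 0.0097]
side -0.05 16 z [0.0044 0.0077]
side -0.04 11 z [0.0042 0.007 ]
side -0.03 15 z [0.0039 0.0065]
side -0.02 22 z [-0.0069  0.0055]
side -0.01 18 z [-0.0083  0.0052]
side -0.0 11 z [0.0017 0.0072]
side 0.01 11 z [0.0031 0.006 ]
side 0.02 9 z [0.0042 0.0064]
side 0.03 11 z [0.0024 0.0051]
side 0.04 5 z [0.0046 0.0049]
side 0.05 11 z [0.0041 0.0061]
side 0.06 7 z [0.0037 0.0057]
side 0.07 1 z [0.0029 0.0029]
side x ext [-0.05531327  0.06662497]
top -0.06 12 z [0.0075 0.0111]
top -0.05 24 z [0.004  0.0083]
top -0.04 20 z [0.0048 0.0097]
top -0.03 21 z [0.0064 0.0095]
top -0.02 10 z [0.0029 0.007 ]
top x ext [-0.05417142 -0.01051299]
```

```bash
python3 -m jog '[[0,-0.06,0.3,0.5,0],[0,0,0,0.7,0],[0,0,0,0.6,0],[0,0,0,0.4,0],[0,0,0,0.25,0],[0,0,0,0.1,0],[0,0,0,0,0]]' 20; python3 -c "
from h import *
go([.394,.380,.0475],86.)"
```

```text
time_s: 33.75
tool_pos: [0.3962, 0.3788, 0.0471]
tool_rot: [-180.0, 0.1, 86.0]
force: [-0.2, 0.7, -1.1]
grip_width: 0.0144
grasp_force: 20.0
t 33.75 pos [0.3962 0.3788 0.0471] rot [-1.8e+02  1.0e-01  8.6e+01] F [-0.2  0.7 -1.1] w 0.0144 gf 20.0
 tool shift units(20mm) [ 0.05 -0.12 -0.02] d [-0.0022  0.0012  0.0004]
 turn share total -0.0
```

```bash
python3 -m jog '[[0,0.05,-0.12,0.08,0],[0.25,0,0,0,0],[0.35,0,0,0,0],[0.35,0,0,0,0],[0.35,0,0,-0.3,0],[0.35,0,0,-0.6,0],[0.35,0,0,-1,0],[0.35,0,0,-1,0]]' 20
cat > onb.py <<'E'
from h import *
from cell import read_camera
g=np.stack(np.meshgrid(np.arange(150,400),np.arange(100,320)),-1).reshape(-1,2)
for n in("side","top"):
    c=read_camera(n); P=depth(c,g)
    q=P[(P[:,2]>.030)&(P[:,2]<.05)&(P[:,0]>.375)&(P[:,0]<.42)&(P[:,1]>.3)&(P[:,1]<.48)]
    if len(q)<8: print(n,len(q)); continue
    f=np.polyfit(q[:,1],q[:,0],1);fz=np.polyfit(q[:,1],q[:,2],1); print(n,len(q),"y ext",np.percentile(q[:,1],[2,98]).round(4),"x at .392",np.polyval(f,.392).round(4),"yawdeg",np.degrees(np.arctan(f[0])).round(1),"ztop",np.percentile(q[:,2],[50,95]).round(4),"roll",np.degrees(np.arctan(fz[0])).round(1))
E
python3 onb.py; python3 -c "
from h import *
go([.33,.397,.022],175.4)"
```

```text
time_s: 34.42
tool_pos: [0.3939, 0.3801, 0.1056]
tool_rot: [-180.0, 0.0, 86.0]
force: [-0.3, -0.0, -0.9]
grip_width: 0.0302
grasp_force: 0.0
side 164 y ext [0.3282 0.4625] x at .392 0.3912 yawdeg 3.2 ztop [0.0377 0.0425] roll 2.4
top 90 y ext [0.3293 0.3852] x at .392 0.3917 yawdeg 2.6 ztop [0.0345 0.0396] roll 0.2
t 34.52 pos [0.3962 0.3824 0.109 ] rot [179.7  -0.4  86. ] F [1.9 0.6 0.2] w 0.0305 gf 0.0
 tool shift units(20mm) [ 0.47 -3.37  4.34] d [-0.0662  0.0146 -0.087 ]
 turn share total -1.987
```

```bash
python3 -m jog '[[0.35,0,-0.3,0,-0.158],[0.35,0,-0.3,0,-0.158],[0.35,0,-0.3,0,-0.158],[0.35,0,0,0,-0.158],[0.35,0,0,0,-0.158],[0.35,0,0,0,-0.158],[0.35,0,0,0,-0.158],[0.35,0,0,0,-0.158],[0.35,0,0,0,-0.158],[0.35,0.3,0,0,-0.158],[0.35,0.8,0,0,-0.158],[0.35,0.8,0,0,-0.158]]' 20; python3 -m jog '[[0.35,0.6,0,0,-0.091],[0.35,0,0,0,0]]' ; python3 -c "
from h import *
go([.329,.3945,.0215],175.4)"
```

```text
time_s: 35.52
tool_pos: [0.341, 0.3929, 0.1046]
tool_rot: [180.0, 0.0, 171.6]
force: [-0.1, -0.2, -0.1]
grip_width: 0.0301
grasp_force: 0.0
time_s: 35.68
tool_pos: [0.3262, 0.3956, 0.1044]
tool_rot: [180.0, -0.1, 175.7]
force: [0.0, -0.4, -0.4]
grip_width: 0.0303
grasp_force: 0.0
t 35.68 pos [0.3262 0.3956 0.1044] rot [ 1.800e+02 -1.000e-01  1.757e+02] F [ 0.  -0.4 -0.4] w 0.0303 gf 0.0
 tool shift units(20mm) [-0.15 -0.04  4.15] d [ 0.0028 -0.0011 -0.0829]
 turn share total 0.007
```

```bash
python3 -m jog '[[0.35,-0.15,0,0.6,0],[0.35,0,0,1,0],[0.35,0,0,1,0],[0.35,0,0,0.8,0],[0.35,0,0,0.5,0],[0.35,0,0,0.25,0],[0.24,0,0,0,0],[0.21,0,0,0,0],[0,0,0,0,0],[0,0,0,0,0],[0,0,0,0,0]]' 12; python3 -m jog '[[0,0,0,0,0],[0,0,0,-0.05,0],[0,0,0,-0.1,0],[0,0,0,-0.15,0],[0,0,0,-0.2,0],[0,0,0,-0.2,0],[0,0,0,-0.2,0],[0,0,0,-0.2,0],[0,0,0,-0.2,0],[0,0,0,-0.2,0],[0,0,0,-0.2,0],[0,0,0,-0.2,0]]' 45
cat > hl.py <<'E'
# lamp on held blade, in tool frame (spatula toward -x)
from h import *
from cell import env,read_camera
o=env.get_obs(); R=Ro.from_euler("xyz",o["tool_rot"],degrees=True).as_matrix(); p0=o["tool_pos"]
print("t",o["time_s"],p0.round(4),o["tool_rot"].round(1),"w",round(o["grip_width"],4),o["grasp_force"])
g=np.stack(np.meshgrid(np.arange(150,420),np.arange(80,320)),-1).reshape(-1,2)
for n in("side","top"):
    c=read_camera(n); L=(depth(c,g)-p0)@R
    q=L[(L[:,0]<-.045)&(L[:,0]>-.09)&(np.abs(L[:,1])>.012)&(np.abs(L[:,1])<.085)&(L[:,2]>-.025)&(L[:,2]<.015)]
    if len(q)<5: print(n,"few",len(q))
    else:
        f=np.polyfit(q[:,1],q[:,2],1); h=np.polyfit(q[:,1],q[:,0],1); print(n,len(q),"y",np.percentile(q[:,1],[2,98]).round(4),"x",np.polyval(h,0).round(4),"yaw",np.degrees(np.arctan(h[0])).round(1),"ztop",np.percentile(q[:,2],[5,50]).round(4),"roll",np.degrees(np.arctan(f[0])).round(1))
    b=L[(L[:,0]<-.085)&(L[:,0]>-.134)&(np.abs(L[:,1])<.009)&(L[:,2]>-.03)&(L[:,2]<.02)]
    if len(b)>8: f=np.polyfit(b[:,0],b[:,2],1); print("  blade tilt",np.degrees(np.arctan(f[0])).round(1),"ztop at -.06",np.polyval(f,-.06).round(4),"at -.13",np.polyval(f,-.13).round(4))
E
python3 hl.py
```

```text
time_s: 36.6
tool_pos: [0.3324, 0.395, 0.0221]
tool_rot: [179.9, 0.1, 175.4]
force: [0.6, 0.0, 0.8]
grip_width: 0.0158
grasp_force: 11.9
time_s: 37.6
tool_pos: [0.3318, 0.3945, 0.0596]
tool_rot: [180.0, 0.0, 175.4]
force: [-0.1, -1.2, -1.2]
grip_width: 0.0155
grasp_force: 44.9
t 37.6 [0.3318 0.3945 0.0596] [180.    0.  175.4] w 0.0155 44.85698103904724
side 147 y [-0.0677  0.069 ] x -0.0587 yaw 3.8 ztop [-0.0186 -0.0153] roll -1.7
  blade tilt 9.9 ztop at -.06 -0.0014 at -.13 -0.0135
top 251 y [-0.0662  0.0685] x -0.0597 yaw 4.1 ztop [-0.0192 -0.0141] roll -0.7
  blade tilt 10.7 ztop at -.06 0.0012 at -.13 -0.012
```

```bash
python3 -m jog '[[0,-0.1,-0.13,-0.26,0],[0,-0.25,-0.32,-0.26,0],[0,-0.4,-0.52,-0.26,0],[0,-0.5,-0.65,-0.26,0],[0,-0.5,-0.65,-0.26,0],[0,-0.5,-0.65,-0.26,0],[0,-0.5,-0.65,-0.26,0],[0,-0.5,-0.65,-0.26,0],[0,-0.5,-0.65,-0.26,0],[0,-0.5,-0.65,-0.26,0],[0,-0.5,-0.65,-0.26,0],[0,-0.5,-0.65,-0.26,0]]' 45; python3 -m jog '[[0,-0.5,-0.65,-0.26,0],[0,-0.5,-0.65,-0.26,0.01],[0,-0.5,-0.65,-0.26,0.01],[0,-0.5,-0.65,-0.26,0.01],[0,-0.5,-0.65,-0.26,0.01],[0,-0.5,-0.65,-0.26,0],[0,-0.5,-0.65,-0.26,0],[0,-0.4,-0.52,-0.2,0],[0,-0.25,-0.32,-0.1,0],[0,-0.15,-0.2,0,0],[0,0,0,0,0]]'; python3 hl.py;  python3 -c "
from h import *
go([.512,.118,.163],173.6)"
```

```text
time_s: 38.7
tool_pos: [0.4263, 0.2485, 0.1222]
tool_rot: [180.0, 0.0, 175.4]
force: [0.5, -0.8, -0.5]
grip_width: 0.0151
grasp_force: 44.9
time_s: 39.62
tool_pos: [0.5005, 0.1291, 0.164]
tool_rot: [-180.0, 0.0, 173.5]
force: [0.3, 0.6, -1.5]
grip_width: 0.0157
grasp_force: 44.9
t 39.6167 [0.5005 0.1291 0.164 ] [-180.     0.   173.5] w 0.0157 44.85699534416199
side 170 y [-0.0679  0.0663] x -0.0601 yaw 2.2 ztop [-0.019  -0.0154] roll -2.6
  blade tilt 9.1 ztop at -.06 -0.0019 at -.13 -0.0132
top 14 y [-0.0638 -0.0575] x -0.12 yaw -43.4 ztop [-0.016  -0.0099] roll -23.8
  blade tilt -8.1 ztop at -.06 -0.0198 at -.13 -0.0098
t 39.72 pos [0.4996 0.1308 0.1636] rot [ 1.800e+02 -1.000e-01  1.736e+02] F [ 0.  -0.6 -1.5] w 0.0155 gf 44.9
 tool shift units(20mm) [-0.69 -0.57  0.03] d [ 0.0124 -0.0128 -0.0006]
 turn share total 0.001
```

```bash
python3 -m jog '[[0,-0.12,-0.1,0,0],[0,-0.23,-0.19,0,0],[0,-0.22,-0.18,0,0],[0,-0.12,-0.1,0,0],[0,0,0,0,0]]' 45; python3 -m jog '[[0,0,0,0,0],[0,0,0,0,0]]' 7; python3 hl.py
```

```text
time_s: 40.13
tool_pos: [0.5133, 0.1166, 0.1639]
tool_rot: [-180.0, 0.0, 173.5]
force: [0.7, 0.2, 0.3]
grip_width: 0.0155
grasp_force: 44.9
time_s: 40.3
tool_pos: [0.5126, 0.1177, 0.1639]
tool_rot: [180.0, -0.0, 173.6]
force: [0.3, -1.2, -0.1]
grip_width: 0.0158
grasp_force: 7.0
t 40.3 [0.5126 0.1177 0.1639] [180.   -0.  173.6] w 0.0158 7.0000047236680984
side 159 y [-0.0674  0.0674] x -0.0616 yaw 0.5 ztop [-0.0154 -0.0127] roll -1.0
  blade tilt 8.0 ztop at -.06 0.002 at -.13 -0.0078
top few 1
  blade tilt -2.2 ztop at -.06 -0.0084 at -.13 -0.0058
```

```bash
python3 -m jog '[[0,0,0,0,0],[0,0,0,0,0]]' 7; python3 hl.py
```

```text
time_s: 40.57
tool_pos: [0.5125, 0.1177, 0.164]
tool_rot: [180.0, 0.0, 173.6]
force: [-0.1, 0.0, -0.9]
grip_width: 0.0159
grasp_force: 7.0
t 40.5667 [0.5125 0.1177 0.164 ] [180.    0.  173.6] w 0.0159 6.999984607100487
side 161 y [-0.0688  0.0655] x -0.0616 yaw 0.4 ztop [-0.0158 -0.0125] roll -1.0
  blade tilt 6.9 ztop at -.06 0.0012 at -.13 -0.0073
top few 1
  blade tilt -29.1 ztop at -.06 -0.0439 at -.13 -0.005
```

```bash
python3 -m jog '[[0,0,0,0,0],[0,0,0,0,0]]' 5; python3 hl.py
```

```text
time_s: 40.83
tool_pos: [0.5126, 0.1176, 0.164]
tool_rot: [180.0, 0.0, 173.6]
force: [-0.0, 1.0, -1.4]
grip_width: 0.0159
grasp_force: 5.0
t 40.8333 [0.5126 0.1176 0.164 ] [180.    0.  173.6] w 0.0159 4.999919235706329
side 152 y [-0.0678  0.065 ] x -0.0623 yaw 0.5 ztop [-0.0107 -0.0082] roll -1.3
  blade tilt 2.4 ztop at -.06 0.0053 at -.13 0.0024
top few 0
  blade tilt -20.8 ztop at -.06 -0.0156 at -.13 0.0109
```

```bash
python3 -m jog '[[0,0,0,0.2,0],[0,0,0,0.2,0],[0,0,0,0,0]]' 40; python3 hl.py; python3 -c "
from h import *
go([.512,.1175,.156],173.6)"
```

```text
time_s: 41.18
tool_pos: [0.5119, 0.1174, 0.1548]
tool_rot: [-180.0, -0.1, 173.6]
force: [0.6, 0.3, -1.4]
grip_width: 0.0158
grasp_force: 40.0
t 41.1833 [0.5119 0.1174 0.1548] [-1.800e+02 -1.000e-01  1.736e+02] w 0.0158 39.99966502189636
side 188 y [-0.068   0.0647] x -0.0704 yaw 1.8 ztop [-0.0023  0.0007] roll -1.1
  blade tilt -2.9 ztop at -.06 0.0151 at -.13 0.0186
top few 4
t 41.28 pos [0.5123 0.1175 0.1555] rot [-180.    -0.   173.6] F [-0.5 -0.  -1.2] w 0.0152 gf 40.0
 tool shift units(20mm) [ 0.02 -0.   -0.02] d [-0.0003  0.      0.0005]
 turn share total 0.001
```

```bash
python3 -m jog '[[0,0,0,-0.12,0],[0,0,0,-0.12,0],[0,0,0,0,0],[0,0,0,0,0]]' 40
cat > bay.py <<'E'
from h import *
from cell import read_camera
# points in bay frame
yaw=np.radians(-2.6); Rb=Ro.from_euler('z',yaw).as_matrix()@Ro.from_euler('y',-27,degrees=True).as_matrix(); ob=np.array([.6645,.1075,.1345])
g=np.stack(np.meshgrid(np.arange(280,400),np.arange(130,260)),-1).reshape(-1,2)
for n in("side","top"):
    c=read_camera(n); np.savez(f'pics/{n}bay.npz',**c); o=dict(np.load(f'pics/{n}8.npz' if False else ('pics/s8.npz' if n=='side' else 'pics/t8.npz')))
    k=c['range_z'][g[:,1],g[:,0]]>0; gg=g[k]; B=(depth(c,gg)-ob)@Rb
    dz=np.abs(c['range_z']-o['range_z'])[gg[:,1],gg[:,0]]>.007
    s=dz&(np.abs(B[:,1])<.08)&(np.abs(B[:,1])>.012)&(np.abs(B[:,0])<.075)&(B[:,2]>-.03)&(B[:,2]<.06)
    q=B[s]; print(n,len(q))
    if len(q)>5:
        f=np.polyfit(q[:,1],q[:,0],1); print("  y ext",np.percentile(q[:,1],[2,98]).round(4),"x med",np.median(q[:,0]).round(4),"yaw",np.degrees(np.arctan(f[0])).round(1),"ztop",np.percentile(q[:,2],[50,90]).round(4))
        for lo in np.arange(-.08,.08,.02):
            w=q[(q[:,1]>=lo)&(q[:,1]<lo+.02)]
            if len(w)>1: print("   ",round(lo,2),len(w),np.median(w,0).round(4))
E
python3 bay.py; python3 hl.py
```

```text
time_s: 41.62
tool_pos: [0.513, 0.1176, 0.1612]
tool_rot: [180.0, 0.0, 173.6]
force: [-0.2, 0.4, -1.6]
grip_width: 0.0155
grasp_force: 40.0
side 267
  y ext [-0.0703  0.0768] x med -0.0353 yaw 7.6 ztop [0.0431 0.0465]
    -0.08 45 [-0.0377 -0.0667  0.0421]
    -0.06 40 [-0.037  -0.051   0.0443]
    -0.04 35 [-0.0356 -0.0291  0.0441]
    -0.02 25 [-0.0362 -0.0145  0.0423]
    0.0 14 [-0.0363  0.0178  0.0437]
    0.02 35 [-0.0332  0.0313  0.0428]
    0.04 43 [-0.0327  0.051   0.0426]
    0.06 30 [-0.0223  0.0687  0.0157]
top 115
  y ext [-0.0759  0.0765] x med -0.0107 yaw 6.8 ztop [0.0068 0.042 ]
    -0.08 35 [-0.0348 -0.0653  0.0372]
    -0.06 13 [-0.0297 -0.0549  0.0389]
    -0.04 11 [ 0.0313 -0.0306 -0.0188]
    -0.02 4 [ 0.0079 -0.0155 -0.0277]
    0.0 3 [ 0.0331  0.0164 -0.0236]
    0.02 13 [ 0.0135  0.0306 -0.0201]
    0.04 18 [-0.0177  0.0529 -0.0167]
    0.06 18 [-0.0099  0.0751 -0.0183]
t 41.7167 [0.5127 0.1176 0.1609] [180.    0.  173.6] w 0.0154 39.999704360961914
side few 0
  blade tilt 5.6 ztop at -.06 0.0166 at -.13 0.0097
top few 0
```

```bash
python3 -m jog '[[0,0,0,0,0],[0,0,0,0,0],[0,0,0,0,0]]' 40; python3 bay.py
```

```text
time_s: 42.07
tool_pos: [0.5126, 0.1175, 0.1607]
tool_rot: [180.0, -0.0, 173.6]
force: [-0.1, 0.1, -0.5]
grip_width: 0.0156
grasp_force: 40.0
side 286
  y ext [-0.0719  0.0761] x med -0.0174 yaw 4.6 ztop [0.0306 0.0343]
    -0.08 45 [-0.0195 -0.0674  0.0287]
    -0.06 41 [-0.0179 -0.0498  0.0314]
    -0.04 33 [-0.0196 -0.0299  0.0309]
    -0.02 29 [-0.0245 -0.014   0.0326]
    0.0 18 [-0.0167  0.0144  0.031 ]
    0.02 42 [-0.0146  0.0298  0.0303]
    0.04 45 [-0.014   0.0513  0.031 ]
    0.06 33 [-0.0109  0.0711  0.0135]
top 230
  y ext [-0.0743  0.075 ] x med -0.0151 yaw -1.4 ztop [0.0289 0.0337]
    -0.08 34 [-0.0187 -0.0673  0.0272]
    -0.06 35 [-0.0161 -0.0543  0.0299]
    -0.04 11 [ 0.0537 -0.0302  0.029 ]
    0.0 11 [-0.0148  0.0163  0.0283]
    0.02 56 [-0.0145  0.0317  0.0288]
    0.04 53 [-0.0157  0.0498  0.0295]
    0.06 29 [-0.0157  0.0661  0.0268]
```

```bash
python3 -m jog '[[0,0,0,0,0],[0,0,0,0,0],[0,0,0,0,0],[0,0,0,0,0]]' 40; python3 bay.py
```

```text
time_s: 42.5
tool_pos: [0.5126, 0.1176, 0.1608]
tool_rot: [180.0, 0.0, 173.6]
force: [0.2, -0.4, -0.7]
grip_width: 0.0152
grasp_force: 40.0
side 256
  y ext [-0.0716  0.0731] x med -0.018 yaw 2.0 ztop [0.0307 0.0347]
    -0.08 43 [-0.0195 -0.0668  0.0296]
    -0.06 34 [-0.0183 -0.0514  0.0322]
    -0.04 34 [-0.0179 -0.0293  0.0322]
    -0.02 26 [-0.0288 -0.0142  0.0317]
    0.0 12 [-0.0171  0.0162  0.0304]
    0.02 40 [-0.016   0.0307  0.031 ]
    0.04 40 [-0.0144  0.0494  0.0303]
    0.06 27 [-0.018   0.0682  0.0224]
top 241
  y ext [-0.0741  0.0752] x med -0.0145 yaw -0.7 ztop [0.0288 0.0332]
    -0.08 32 [-0.0167 -0.0653  0.0257]
    -0.06 36 [-0.0165 -0.0543  0.0293]
    -0.04 11 [ 0.0309 -0.03   -0.0181]
    -0.02 7 [ 0.0098 -0.0144 -0.0274]
    0.0 17 [-0.013   0.0163  0.0259]
    0.02 54 [-0.0144  0.0317  0.0294]
    0.04 53 [-0.0157  0.0502  0.0296]
    0.06 31 [-0.0132  0.0661  0.028 ]
```

```bash
python3 -m jog '[[0,0,0,-0.12,0],[0,0,0,-0.12,0],[0,0,0,-0.1,0],[0,0,0,0,0],[0,0,0,0,0],[0,0,0,0,0]]' 40; python3 bay.py
```

```text
time_s: 43.1
tool_pos: [0.5127, 0.1176, 0.1676]
tool_rot: [180.0, 0.0, 173.6]
force: [0.1, -0.5, 0.2]
grip_width: 0.0156
grasp_force: 40.0
side 270
  y ext [-0.0673  0.0775] x med 0.0004 yaw 3.1 ztop [0.0174 0.0232]
    -0.08 28 [ 0.0008 -0.0664  0.0169]
    -0.06 43 [ 0.0002 -0.0482  0.0178]
    -0.04 38 [ 0.0006 -0.0316  0.0172]
    -0.02 36 [-0.0138 -0.0144  0.0194]
    0.0 15 [-0.0009  0.0152  0.0175]
    0.02 40 [0.0032 0.0293 0.0177]
    0.04 34 [0.0006 0.0495 0.0173]
    0.06 36 [0.0047 0.0721 0.0078]
top 302
  y ext [-0.0689  0.0723] x med 0.0025 yaw -0.8 ztop [0.0149 0.0209]
    -0.08 29 [ 0.0014 -0.0651  0.0146]
    -0.06 52 [ 0.0023 -0.0513  0.0145]
    -0.04 40 [ 0.0052 -0.0302  0.0151]
    -0.02 24 [ 0.0035 -0.0169  0.0145]
    0.0 22 [0.0018 0.0167 0.0123]
    0.02 46 [0.0021 0.0298 0.0152]
    0.04 60 [0.0011 0.0514 0.0151]
    0.06 29 [0.0023 0.0671 0.0159]
```

```bash
python3 -m jog '[[0,0.3,0,-0.05,0],[0,0.8,0,-0.05,0],[0,1,0,0,0],[0,1,0,0,0],[0,0.5,-0.5,0,0],[0,0,-1,0,0],[0,0,-1,0,0],[0,0,-1,0.3,0],[0,0,-1,0.6,0],[0,0,-1,1,0],[0,0,-1,1,0],[0,0,-1,1,0]]' 40; python3 -m jog '[[0,0,-0.8,1,0],[0,0,0,1,0],[0,0,0,1,0],[0,0,0,0.6,0],[0,0,0,0,0]]';  python3 -c "
from h import *
go([.45,-.04,.0235],173.6)"
```

```text
time_s: 44.2
tool_pos: [0.4241, -0.0242, 0.0912]
tool_rot: [179.9, 0.1, 173.6]
force: [1.0, 0.5, -1.2]
grip_width: 0.0156
grasp_force: 40.0
time_s: 44.62
tool_pos: [0.4215, -0.0396, 0.0185]
tool_rot: [-180.0, -0.1, 173.6]
force: [0.0, 0.2, -0.9]
grip_width: 0.0156
grasp_force: 40.0
t 44.62 pos [ 0.4215 -0.0396  0.0185] rot [-1.800e+02 -1.000e-01  1.736e+02] F [ 0.   0.2 -0.9] w 0.0156 gf 40.0
 tool shift units(20mm) [-1.42  0.14 -0.25] d [ 0.0285 -0.0004  0.005 ]
 turn share total -0.0
```

```bash
python3 -m jog '[[0.2,0,0,0,0],[0.4,0,0,0,0],[0.6,0,0,0,0],[0.6,0,0,-0.6,0],[0.76,0,0,-1,0],[0.76,0,0,-1,0],[0.76,0,0,-1,0],[0.76,0,0.5,-1,-0.042],[0.76,0,1,-1,-0.042],[0.76,-0.5,1,-1,0],[0.76,-0.8,1,-1,0],[0.76,-1,1,-1,0]]' 20; python3 -m jog '[[0.76,-1,1,-0.5,0],[0.76,-1,1,-0.5,0],[0.76,-1,0.7,0,0],[0.76,-1,0,0,0],[0.76,-1,0,0,0],[0.76,-1,0,0,0],[0.76,0,0,0,0]]'; python3 bay.py;  python3 -c "
from h import *
go([.6604,.1085,.19],177.4)
from cell import read_camera
c=read_camera('side'); P=depth(c,pix(mask(c,(100,120,50),(125,255,255),(150,150,360,340)))); print('blue',len(P),P.min(0),P.max(0))"
```

```text
time_s: 45.62
tool_pos: [0.4738, 0.0495, 0.1933]
tool_rot: [179.9, 0.1, 177.4]
force: [0.5, -0.6, -0.2]
grip_width: 0.066
grasp_force: 0.0
time_s: 46.2
tool_pos: [0.5991, 0.0965, 0.2115]
tool_rot: [-179.9, 0.1, 177.4]
force: [-0.8, -0.3, 0.8]
grip_width: 0.0663
grasp_force: 0.0
side 184
  y ext [-0.0692  0.0681] x med 0.0005 yaw -4.1 ztop [0.0168 0.0206]
    -0.08 29 [ 0.0011 -0.0656  0.016 ]
    -0.06 44 [ 0.001  -0.05    0.0174]
    -0.04 36 [ 0.0002 -0.0302  0.0176]
    -0.02 16 [-0.0013 -0.0164  0.0166]
    0.0 18 [0.0001 0.016  0.0187]
    0.02 22 [0.002  0.0259 0.0139]
    0.04 14 [-0.0046  0.0525 -0.0029]
    0.06 5 [-0.0438  0.073   0.0076]
top 9
  y ext [0.0526 0.0792] x med 0.0316 yaw 19.3 ztop [0.0119 0.0233]
    0.04 5 [0.0316 0.0544 0.0095]
    0.06 4 [0.0354 0.0781 0.0162]
t 46.3 pos [0.5963 0.0967 0.2114] rot [-180.    -0.   177.4] F [-0.5  1.  -0.4] w 0.0663 gf 0.0
 tool shift units(20mm) [-3.17  0.74  1.07] d [ 0.0641  0.0118 -0.0214]
 turn share total -0.0
blue 144 [ 0.39751767 -0.0547312   0.00676344] [ 0.47260974 -0.03604056  0.01719999]
```

```bash
python3 -m jog '[[0.76,-0.8,0.25,0,0],[0.76,-0.8,0.25,0,0],[0.76,-0.8,0.24,0.3,0],[0.76,-0.77,0,0.5,0],[0.76,0,0,0.5,0],[0.76,0,0,0.5,0],[0.76,0,0,0.2,0],[0.76,0,0,0,0]]' 20;  python3 -c "
from h import *
go([.6604,.1085,.167],177.4)"
```

```text
time_s: 47.02
tool_pos: [0.6584, 0.1087, 0.1702]
tool_rot: [-180.0, -0.2, 177.4]
force: [-0.6, -0.8, -0.8]
grip_width: 0.0667
grasp_force: 0.0
t 47.02 pos [0.6584 0.1087 0.1702] rot [-180.    -0.2  177.4] F [-0.6 -0.8 -0.8] w 0.0667 gf 0.0
 tool shift units(20mm) [-0.1  -0.01  0.16] d [ 0.002  -0.0002 -0.0032]
 turn share total 0.0
```

Press along the bay normal in small steps.

```bash
python3 -m jog '[[0.76,-0.1,0,0.15,0],[0.76,-0.05,0,0.15,0],[0.76,-0.08,0,0.15,0],[0.76,-0.08,0,0.15,0],[0.76,0,0,0,0]]' 20;  python3 -c "
from h import *
go([.6645,.1085,.159],177.4)"; python3 -m jog '[[0.76,-0.08,0,0.15,0],[0.76,-0.08,0,0.15,0],[0.76,0,0,0.15,0],[0.76,0,0,0,0]]' 20;  python3 -c "
from h import *
go([.6645,.1085,.159],177.4)"
```

```text
time_s: 47.43
tool_pos: [0.6666, 0.1084, 0.1592]
tool_rot: [-180.0, 0.0, 177.4]
force: [1.0, 0.2, 2.6]
grip_width: 0.0659
grasp_force: 1.2
t 47.43 pos [0.6666 0.1084 0.1592] rot [-180.     0.   177.4] F [1.  0.2 2.6] w 0.0659 gf 1.2
 tool shift units(20mm) [0.11 0.   0.01] d [-0.0021  0.0001 -0.0002]
 turn share total 0.0
time_s: 47.77
tool_pos: [0.6682, 0.1083, 0.1584]
tool_rot: [179.9, -0.1, 177.4]
force: [-17.0, -2.4, 36.4]
grip_width: 0.0662
grasp_force: 18.0
t 47.77 pos [0.6682 0.1083 0.1584] rot [ 1.799e+02 -1.000e-01  1.774e+02] F [-17.   -2.4  36.4] w 0.0662 gf 18.0
 tool shift units(20mm) [ 0.19  0.   -0.03] d [-0.0037  0.0002  0.0006]
 turn share total 0.0
```

```bash
python3 -m jog '[[0.76,0.3,0,-0.4,0],[0.76,0.5,0,-0.7,0],[0.76,0.8,0,-0.7,0],[0.76,1,0,-0.5,0],[0.76,1,0,0,0],[0.76,1,0,0,0],[0.76,1,-1,0,0],[0.76,1,-1,0,0],[0.76,0.5,-1,0,0],[0.76,0,-1,0,0],[0.76,0,0,0,0]]' 20; python3 bay.py; python3 ang.py
python3 - <<'E'
from h import *
t=dict(np.load('pics/topbay.npz'));o=dict(np.load('pics/top0.npz'))
for n,px in(("gel",[[223,190],[220,186]]),("teal",[[409,181]])):
    print(n,depth(t,px).round(3).tolist(),depth(o,px).round(3).tolist())
E
```

```text
time_s: 48.68
tool_pos: [0.5231, 0.03, 0.1966]
tool_rot: [-179.9, -0.0, 177.1]
force: [0.1, -0.4, -0.2]
grip_width: 0.0663
grasp_force: 0.0
side 226
  y ext [-0.0663  0.0766] x med -0.0003 yaw 3.2 ztop [0.0077 0.0163]
    -0.08 14 [-0.0018 -0.0629  0.0074]
    -0.06 35 [-0.0006 -0.0508  0.0084]
    -0.04 43 [-0.0005 -0.0305  0.0071]
    -0.02 17 [-0.0031 -0.0144  0.0074]
    0.0 13 [0.0004 0.0141 0.0066]
    0.02 37 [-0.      0.0284  0.0079]
    0.04 39 [0.0024 0.0502 0.0077]
    0.06 28 [-0.002   0.0709  0.0074]
top 294
  y ext [-0.0622  0.0751] x med -0.0008 yaw -4.5 ztop [0.0047 0.0102]
    -0.08 7 [ 0.0331 -0.0679  0.014 ]
    -0.06 30 [ 0.0005 -0.0458  0.0047]
    -0.04 60 [-0.0013 -0.0307  0.0036]
    -0.02 25 [ 0.0006 -0.017   0.0054]
    0.0 25 [-0.0007  0.0158  0.0054]
    0.02 48 [-0.0009  0.0305  0.0058]
    0.04 61 [0.0005 0.0517 0.0045]
    0.06 38 [-0.0053  0.0678  0.0016]
t 48.78 pos [0.524  0.0344 0.1965] rot [180.   -0.  177.3] F [0.3 0.5 1.1] w 0.0663 gf 0.0
 tool shift units(20mm) [1.49 3.96 5.98] d [-0.026   0.0806 -0.1195]
 turn share total 0.002
804 [0.7223 0.103  0.2208] [-0.849  0.035  0.527] theta -0.544
gel [[0.665, 0.395, 0.146], [0.674, 0.402, 0.153]] [[0.665, 0.395, 0.146], [0.675, 0.403, 0.151]]
teal [[0.708, -0.114, 0.062]] [[0.71, -0.114, 0.057]]
```

Run:
```python
from h import *
t=dict(np.load('pics/topbay.npz')); o=dict(np.load('pics/t8.npz')); s=dict(np.load('pics/sidebay.npz')); so=dict(np.load('pics/s8.npz'))
yaw=np.radians(-2.6); Rb=Ro.from_euler('z',yaw).as_matrix()@Ro.from_euler('y',-27,degrees=True).as_matrix(); ob=np.array([.6645,.1075,.1345])
def proj(c,b):
    W=ob+Rb@np.array(b); T=np.linalg.inv(c["world_from_camera"]); p=T[:3,:3]@W+T[:3,3]
    return cv2.projectPoints(p.reshape(1,1,3),np.zeros(3),np.zeros(3),c["mtx"],dist(c))[0].ravel()
for nm,c,oo in(("top",t,o),("side",s,so)):
    ys=np.arange(-.09,.0901,.002); P=np.array([proj(c,[.002,y,.006]) for y in ys],np.float32)
    a=cv2.remap(c['color'],P[None,:,0],P[None,:,1],cv2.INTER_LINEAR)[0].astype(int).sum(1)//3; b=cv2.remap(oo['color'],P[None,:,0],P[None,:,1],cv2.INTER_LINEAR)[0].astype(int).sum(1)//3
    print(nm); print([(round(y*1000),x,z) for y,x,z in zip(ys,a,b) if abs(y)>.042])
```

```text
top
[(-90, np.int64(63), np.int64(179)), (-88, np.int64(62), np.int64(176)), (-86, np.int64(61), np.int64(168)), (-84, np.int64(59), np.int64(161)), (-82, np.int64(60), np.int64(165)), (-80, np.int64(62), np.int64(166)), (-78, np.int64(65), np.int64(158)), (-76, np.int64(68), np.int64(127)), (-74, np.int64(70), np.int64(89)), (-72, np.int64(70), np.int64(54)), (-70, np.int64(69), np.int64(31)), (-68, np.int64(69), np.int64(41)), (-66, np.int64(68), np.int64(75)), (-64, np.int64(68), np.int64(112)), (-62, np.int64(68), np.int64(135)), (-60, np.int64(66), np.int64(135)), (-58, np.int64(61), np.int64(133)), (-56, np.int64(62), np.int64(134)), (-54, np.int64(76), np.int64(136)), (-52, np.int64(119), np.int64(131)), (-50, np.int64(158), np.int64(100)), (-48, np.int64(182), np.int64(70)), (-46, np.int64(189), np.int64(58)), (-44, np.int64(188), np.int64(103)), (42, np.int64(187), np.int64(124)), (44, np.int64(187), np.int64(87)), (46, np.int64(185), np.int64(59)), (48, np.int64(175), np.int64(78)), (50, np.int64(161), np.int64(112)), (52, np.int64(144), np.int64(139)), (54, np.int64(147), 
[... 1748 characters left out ...]
 np.int64(135)), (54, np.int64(196), np.int64(125)), (56, np.int64(191), np.int64(118)), (58, np.int64(194), np.int64(116)), (60, np.int64(196), np.int64(114)), (62, np.int64(194), np.int64(114)), (64, np.int64(193), np.int64(114)), (66, np.int64(182), np.int64(115)), (68, np.int64(167), np.int64(115)), (70, np.int64(153), np.int64(115)), (72, np.int64(140), np.int64(115)), (74, np.int64(126), np.int64(115)), (76, np.int64(121), np.int64(115)), (78, np.int64(117), np.int64(116)), (80, np.int64(119), np.int64(118)), (82, np.int64(123), np.int64(124)), (84, np.int64(135), np.int64(136)), (86, np.int64(153), np.int64(155)), (88, np.int64(176), np.int64(177)), (90, np.int64(198), np.int64(198))]
```

```bash
python3 -c "
from cell import env
print(env.sign_off())"
```

```text
the job is handed in; nothing more can be done
None
```

I handed the job in at about 49 s of the 64 s; no verdict came back, but my camera checks show the shield folded right back (about 2.6 rad), the lamp down in both clips (9.7 mm lower after pressing, 36 N at the bottom), the spatula flat and both bottles unmoved, though my first attempt to lift the lamp knocked it off its rest onto the worktop and reached 55 N at the wrist.

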